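# Build up a straddle-milling set on a stub arbor

### The arm

A 6-joint arm with a two-finger parallel gripper is mounted at the origin on a cart in front of the work surface, level with it; the furniture and walls round the work are solid. World frame = base frame: x ahead of the robot, y to its left, z up, the work surface at z = 0. Lengths are in mm, angles in rad, forces in N, time in s.
With the tool pointing down it reaches from about 275 to 750 mm from the base axis. Payload 10.2 kg.
Tool frame: the origin (TCP) lies midway between the tips of the shut fingers; the grasp point (between the pads) lies 19 mm behind it; z points along the fingers, y is the direction in which the jaws open and shut (so a half turn about z gives the same grasp; the last joint's range is limited). The gripper opens to 85 mm and grips with 20 to 120 N. Pads are 22 mm wide; open, the fingers measure 114 mm over their backs; the gripper's body (76 mm by 85 mm) begins 54 mm behind the grasp point. The pads swing forward as they close: fully open they stand 13 mm farther back than shut.
Start: joints at [0.973, 0.313, 1.498, -0, 1.331, -0.223], TCP at [192.208, 488.556, 231.294] pointing down, gripper open.
Joint ranges: [-2.94, 2.94], [-0.97, 2.17], [0.19, 2.56], [-1.23, 4.37], [0.02, 3.11], [-2.88, 2.88]. Speed limits (rad/s): [2.39, 2.39, 3.01, 3.14, 3.14, 3.14].

### API

Orientations are given as a unit quaternion [w, x, y, z].
In Python, from rig import sense, optics, ctrl gives the robot as it stands.
- The arm moves only by the tool play_rows, never from a script. Its argument "plan" is a list of rows, each a list of 7 numbers: the shift along the world's x, y, z in mm, then the turn, a rotation vector about the world's x, y, z in rad, then the opening, from -1 (shut) to 1 (fully open), so that 0 is half open. A call has 1 to 5 rows; each row shifts and turns the pose as measured when the row begins; what a row does not reach is not made up. A row lasts 1/12 s, in which the tool goes at most 41.7 mm and 7.16 degrees, less where a joint would pass 70% of its speed; a pose out of reach is approached as far as the arm can. A call is refused whole if a number of a shift passes 41.7 or a number of a turn 0.125, either way. A call with a gripper value outside its range is refused whole. The fingers move at their own pace and stop on an object; "grip_force" is the grip in N (left out, the last holds). Time passes only in rows, so rows that do not move let the fingers close. It gives the time, the measured TCP pose, the force and the opening at its end, in the units of the state.
- sense(): the state, without advancing time (a new reading comes with each control period).
- optics.capture(name): name is "scene" or "top" or "wrist"; returns a dict with "img" (400x640x3 uint8, blue, green, red), "fx", "fy", "cx", "cy" (pixels), "world_to_cam" (4x4, takes a point from world to camera coordinates). Camera axes: x right, y up, looking along -z (the intrinsics and any distortion apply to the point x, -y, -z); pixel columns grow to the right and rows downward; lengths in mm; the calibration is good to about 2 mm. A picture is of the moment at which its call begins. There is no depth.
- ctrl.finish_job(): hands the job in, once; it reports no verdict.
The state is a dict: "time_s": time; "joints": joint angles; "dq": joint speeds; "tau": joint torques, N m; "eef_pos": TCP position; "ee_rot": TCP orientation; "force": force on the tool from outside, world axes, zero at the start; "wrist_torque": the same for the moment, N m; "grip_width": opening from 0.0 (shut) to 1.0 (fully open).
Only numpy, scipy, OpenCV 4.12 (cv2) and the standard library are available. Lean on these libraries where they do the work, as an engineer would, in place of code of your own. Each camera call takes 0.05 s, during which the arm holds its last target. There are 200 camera calls.

### The job

Build up the straddle-milling set on the stub arbor that stands upright in the red assembly fixture: slide on first the tall black spacer, then the gold cutter, the thin bright spacer (it sets the width between the cutters), the dark grey cutter, and last the copper-coloured end collar, each right down flat on the one below. Lower every part gently into place, do not let it drop, and leave the other things on the cart where they are.

Things in the scene. Friction and masses are not known exactly. Their poses are not given: they have to be found in the camera images.
- arbor: Fixed red fixture (base 100 x 84 mm, black side knob), bright steel arbor upright in its middle. Origin: underside centre, on the arbor axis; z up. Heights above origin: flange 55 mm wide, 50-63; shoulder 34 mm wide, to 70 (seat of the first part); spigot 21 mm diameter, no key, to 117, then a lead taper to 15 mm at its end, 122. Finished stack: undersides at 70, 90, 98, 106, 114; top 126.
- tall_spacer: Tall black spacer ring, 34 mm outside diameter, 20 mm high, bore 22.5 mm through, lying flat on the cart, about 0.08 kg. Origin: centre of its underside, on the bore axis; z up. Round: grip it across the outside at any yaw.
- gold_cutter: Gold-coated side milling cutter: toothed disc 63 mm outside diameter over 16 teeth, 8 mm thick all over (hub and teeth), bore 22.5 mm through, lying flat, about 0.14 kg. Origin: centre of its underside, on the bore axis; z up. Round: grip it across the outside at any yaw.
- thin_spacer: Thin bright steel spacer ring, 34 mm outside diameter, 8 mm high, bore 22.5 mm through, lying flat, about 0.04 kg. Origin: centre of its underside, on the bore axis; z up. Round: grip it across the outside at any yaw.
- dark_cutter: Dark grey side milling cutter: toothed disc 63 mm outside diameter over 16 teeth, 8 mm thick all over (hub and teeth), bore 22.5 mm through, lying flat, about 0.14 kg. Origin: centre of its underside, on the bore axis; z up. Round: grip it across the outside at any yaw.
- end_collar: Copper-coloured end collar, 40 mm outside diameter with a groove round it, 12 mm high, bore 22.5 mm through, four small spanner holes in its top, lying flat, about 0.085 kg. Origin: centre of its underside, on the bore axis; z up. Round: grip it across the outside at any yaw.
- bracket: Bystander, leave alone: loose white milled aluminium bracket, foot 46 x 72 x 10 mm with a 32 mm square boss up to 36 mm. Origin: centre of its underside; its long side is along y.
- insert_box: Bystander, leave alone: loose blue flat box with a grey lid, 62 x 88 x 23 mm. Origin: centre of its underside; its long side is along y.
- collet: Bystander, leave alone: loose slotted steel spring collet standing on the cart behind the parts, 26 mm diameter, 34 mm high. Origin: centre of its underside.
Mind the look-alikes: they are no part of the job. There is more than one size of the end_collar; the one meant has the size given above.

How it is judged:
By the outcome, as a careful person would: the job done as asked, in the order asked, and still so for the second after the job is handed in, with the robot touching nothing.
It also fails if it takes over 131 s, if anything falls off the work surface, if the arm or the gripper's body presses on something with over 40 N, if the wrist force passes 120 N, or if a joint passes its speed limit or range.

## Working session

There is one attempt and no reset: what is moved stays moved. The work goes in short steps, Python scripts to look and compute and a tool call to move; the robot and the scene stay as the last step left them, time stands still between calls to the robot, and variables do not carry over. Pictures are saved under pics/ and viewed, about 12 in all and at most 16, crops included, and the job is handed in when it is done.

Besides the shell and the picture viewer there is one more tool, called after "Request:" as name(argument=value, ...) on one line, values as JSON. play_rows: Moves the arm, as the interface text tells. Its arguments: {"type":"object","properties":{"plan":{"type":"array"},"grip_force":{"type":"number"}},"required":["plan"]}

```bash
mkdir -p pics; ls; python3 - <<'E'
from rig import sense, optics
import cv2
print(sense())
for n in("scene","top","wrist"):
    c=optics.capture(n); cv2.imwrite(f"pics/{n}0.png",c["img"])
    print(n,{k:v for k,v in c.items() if k!="img"})
E
```

```text
pics
{'time_s': 0.0, 'joints': array([ 9.72585021e-01,  3.13437452e-01,  1.49844417e+00, -1.97321729e-05,
        1.33098467e+00, -2.23381576e-01]), 'dq': array([-1.62259924e-04,  8.35061107e-05,  7.45956968e-04,  5.49770901e-04,
       -1.96036526e-03,  9.46463716e-04]), 'tau': array([ 9.84282087e-04, -4.12258744e+01, -2.59744334e+01, -1.27938442e-04,
        4.08172360e-03, -2.49477623e-06]), 'eef_pos': array([192.06829856, 488.32846252, 230.73882477]), 'ee_rot': array([-2.45522317e-04,  1.86317307e-01,  9.82489418e-01, -5.87664846e-04]), 'force': array([0.20182048, 0.16476212, 0.50296247]), 'wrist_torque': array([-0.00903946,  0.04487908, -0.03051193]), 'grip_width': 0.9985830882352927}
scene {'fx': 446.802292387744, 'fy': 446.802292387744, 'cx': 315.678659763152, 'cy': 198.93620382040686, 'world_to_cam': array([[ 7.67671780e-01, -6.40572817e-01, -1.86146220e-02,
        -4.28949627e+02],
       [ 3.47239281e-01,  3.91372102e-01,  8.52204646e-01,
        -2.19832908e+02],
       [-5.38613887e-01, -6.60677186e-01,  5.22877363e-01,
        -6.94832168e+02],
       [ 0.00000000e+00, 
[... 292 characters left out ...]
-2.39130040e-02,  6.65497387e-02,
        -5.52912497e+02],
       [-6.69954126e-02, -1.83454767e-02,  9.97584612e-01,
        -9.39105788e+02],
       [ 0.00000000e+00,  0.00000000e+00,  0.00000000e+00,
         1.00000000e+00]])}
wrist {'fx': 333.09244186069486, 'fy': 333.09244186069486, 'cx': 315.76885981856265, 'cy': 203.17346594739166, 'world_to_cam': array([[ 3.65576543e-01,  9.30781249e-01, -2.41144517e-04,
        -5.24997129e+02],
       [-8.91852289e-01,  3.50212517e-01, -2.86270305e-01,
         3.71824804e+01],
       [-2.66370580e-01,  1.04868774e-01,  9.58148869e-01,
        -3.79546810e+02],
       [ 0.00000000e+00,  0.00000000e+00,  0.00000000e+00,
         1.00000000e+00]])}
```

View pics/top0.png

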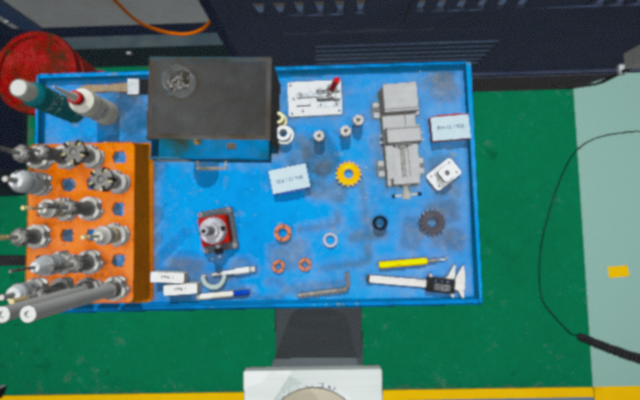

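View pics/scene0.png

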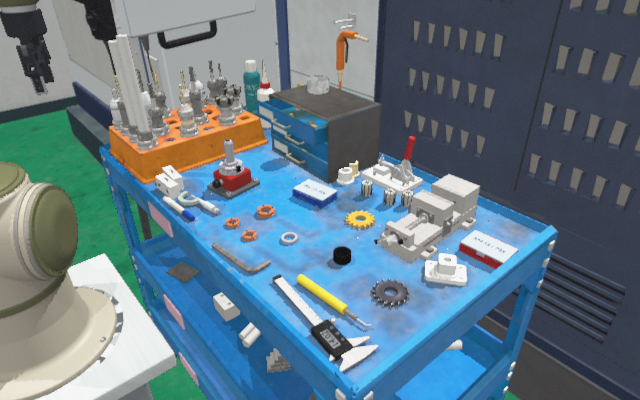

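```bash
cat > h.py <<'E'
import numpy as np,cv2
from rig import sense,optics
def ray(c,u,v,z):
    T=c["world_to_cam"];R=T[:3,:3];o=-R.T@T[:3,3]
    d=R.T@np.array([(u-c["cx"])/c["fx"],-(v-c["cy"])/c["fy"],-1.])
    return o+d*(z-o[2])/d[2]
def proj(c,p):
    T=c["world_to_cam"];q=T[:3,:3]@np.asarray(p,float)+T[:3,3]
    return np.array([c["cx"]+c["fx"]*q[0]/-q[2],c["cy"]-c["fy"]*q[1]/-q[2]])
def crop(c,x0,y0,w,h,s,name):
    cv2.imwrite("pics/"+name,cv2.resize(c["img"][y0:y0+h,x0:x0+w],None,fx=s,fy=s,interpolation=cv2.INTER_CUBIC))
E
python3 - <<'E'
from h import *
c=optics.capture("top")
crop(c,190,150,260,130,3,"topc.png")
for n,u,v,z in [("collar",282.5,232.5,12),("c2",278,266,8),("c3",304.5,264.5,8),("thin",330,240,8),("black",380,223,20),("gold",348,174,8),("dark",431,222,8),("arbor",211,229,122)]:
    print(n,ray(c,u,v,z).round(1))
E
```

```text
collar [468.1  60.6  12. ]
c2 [390.4  72.9   8. ]
c3 [392.6  10.9   8. ]
thin [448.1 -49.9   8. ]
black [ 485.2 -166.1   20. ]
gold [602.1 -96.2   8. ]
dark [ 484.8 -286.3    8. ]
arbor [481.  197.9 122. ]
```

View pics/topc.png

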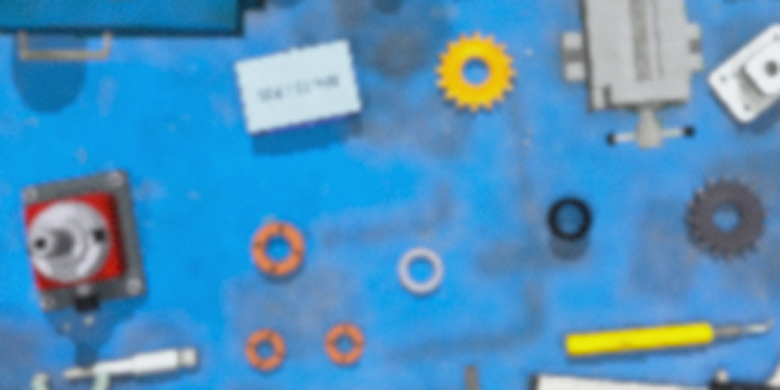

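Request:
play_rows(plan=[[2,-40,20,0,0,0,1],[2,-40,20,0,0,0,1],[2,-40,20,0,0,0,1],[2,-40,0,0,0,0,1],[2,-40,0,0,0,0,1]], grip_force=30)

```text
time_s: 0.62
eef_pos: [200.2, 291.0, 284.6]
ee_rot: [-0.002, 0.183, 0.983, -0.005]
force: [1.2, -1.3, 1.3]
grip_width: 1.004
```

Request:
play_rows(plan=[[30,-25,0,0,0,0,1],[40,-10,0,0,0,0,1],[40,0,0,0,0,0,1],[40,0,0,0,0,0,1],[40,0,0,0,0,0,1]])

```text
time_s: 1.03
eef_pos: [391.1, 247.5, 287.7]
ee_rot: [0.001, 0.183, 0.983, -0.002]
force: [-0.8, 0.6, 0.1]
grip_width: 1.0
```

Request:
play_rows(plan=[[30,-17,-25,0,0,0,1],[30,-17,-25,0,0,0,1],[30,-17,-20,0,0,0,1],[0,0,0,0,0,0,1],[0,0,0,0,0,0,1]])

```text
time_s: 1.45
eef_pos: [487.5, 193.7, 215.1]
ee_rot: [0.001, 0.185, 0.983, -0.002]
force: [0.4, -0.3, 1.0]
grip_width: 1.0
```

```bash
python3 - <<'E'
from h import *
c=optics.capture("wrist");s=sense()
T=c["world_to_cam"];o=-T[:3,:3].T@T[:3,3]
print(s["eef_pos"],s["ee_rot"],"cam",o,o-s["eef_pos"], -T[2,:3])
print(proj(c,[481,198,122]),proj(c,s["eef_pos"]))
crop(c,0,0,640,400,1.25,"w1.png")
E
```

```text
[487.17484358 193.667533   214.94186179] [ 0.00115253  0.18493057  0.98274856 -0.00215248] cam [418.99984899 221.02696475 358.22885494] [-68.17499459  27.35943175 143.28699315] [ 0.26896617 -0.10739037 -0.95714393]
[318.00728244 196.22521705] [314.98362647 263.75245293]
```

View pics/w1.png

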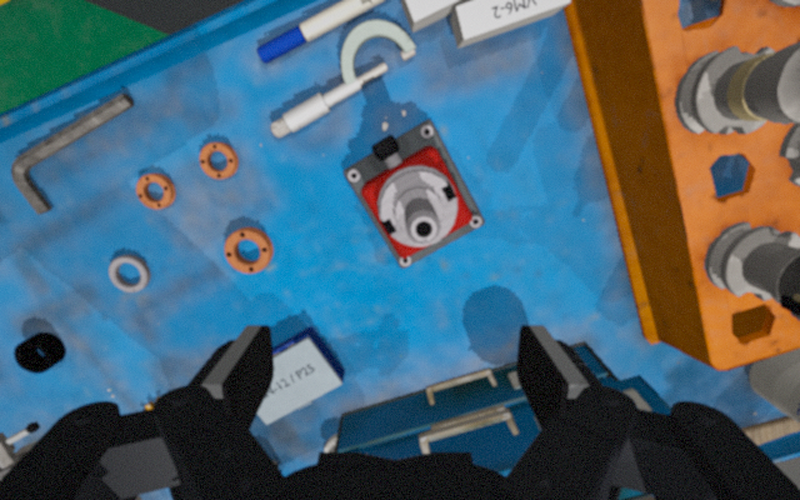

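```bash
python3 - <<'E'
from h import *
c=optics.capture("wrist");t=optics.capture("top")
print(ray(c,339,183,122),ray(t,203,231,122))
crop(c,280,90,120,130,5,"w2.png")
for n,u,v,z in [("collar",248/1.25,251/1.25,12),("thin",128/1.25,273/1.25,8),("black",40/1.25,351/1.25,20)]: print(n,ray(c,u,v,z).round(1))
E
```

```text
[476.83023589 215.82181711 122.        ] [477.22973686 214.64674486 122.        ]
collar [467.3  64.5  12. ]
thin [447.3 -46.6   8. ]
black [ 482.5 -153.2   20. ]
```

View pics/w2.png

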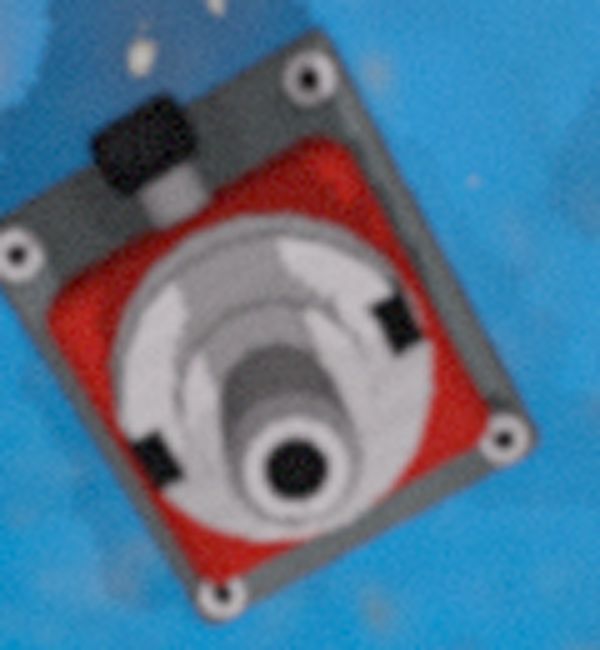

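Request:
play_rows(plan=[[0,-38,0,0,0,0,1],[0,-38,0,0,0,0,1],[0,-38,0,0,0,0,1],[0,-38,0,0,0,0,1],[0,-38,-10,0,0,0,1]])

```text
time_s: 2.02
eef_pos: [484.1, 8.4, 213.3]
ee_rot: [0.009, 0.175, 0.985, -0.0]
force: [0.6, 0.6, 1.6]
grip_width: 1.006
```

Request:
play_rows(plan=[[2,-38,-20,0,0,0,1],[2,-38,-20,0,0,0,1],[2,-38,-20,0,0,0,1],[2,-38,-20,0,0,0,1],[0,-30,-10,0,0,0,1]])

```text
time_s: 2.43
eef_pos: [491.7, -174.0, 130.4]
ee_rot: [0.017, 0.171, 0.985, -0.002]
force: [0.2, -0.3, -0.1]
grip_width: 1.0
```

Request:
play_rows(plan=[[0,0,0,0,0,0,1],[0,0,0,0,0,0,1]])

```text
time_s: 2.6
eef_pos: [491.1, -177.5, 130.1]
ee_rot: [0.017, 0.173, 0.985, -0.002]
force: [0.2, 0.4, 0.1]
grip_width: 1.0
```

```bash
python3 - <<'E'
from h import *
c=optics.capture("wrist");s=sense();print(s["eef_pos"],s["ee_rot"])
crop(c,240,90,200,150,4,"w3.png")
E
```

```text
[ 491.23911856 -177.27496013  130.28642888] [ 0.01765894  0.17284926  0.98478719 -0.00234383]
```

View pics/w3.png

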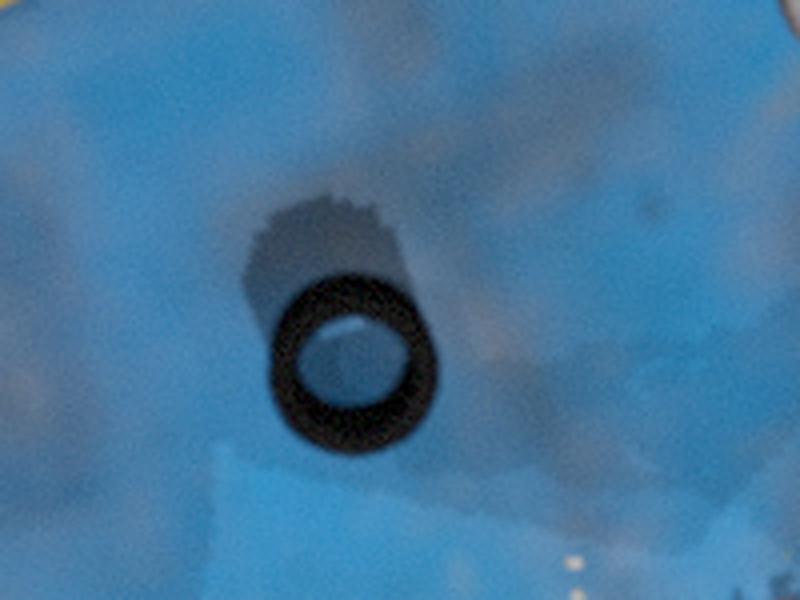

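```bash
cat >> h.py <<'E'
from scipy.spatial.transform import Rotation as Ro
def hullc(pts):
    h=cv2.convexHull(np.asarray(pts,np.float32)); m=cv2.moments(h); return np.array([m["m10"]/m["m00"],m["m01"]/m["m00"]]),m["m00"]
def locate(c,mask,x,y,D,h,z0=0):
    """refine (x,y) of a standing cylinder by matching hull centroids; mask limited round the guess"""
    a=np.linspace(0,2*np.pi,60)
    mod=lambda p:np.array([proj(c,[p[0]+D/2*np.cos(t),p[1]+D/2*np.sin(t),z]) for t in a for z in(z0,z0+h)])
    p=np.array([x,y],float)
    u,v=proj(c,[x,y,z0+h]).astype(int)
    n,l,st,ce=cv2.connectedComponentsWithStats(mask.astype(np.uint8))
    r=np.linalg.norm(ce-[u,v],axis=1)+1e4*(st[:,4]<150); r[0]=1e9;k=r.argmin()
    ys,xs=np.nonzero(l==k); mc,ma=hullc(np.c_[xs,ys])
    for _ in range(8):
        pc,pa=hullc(mod(p)); J=np.array([hullc(mod(p+d))[0]-pc for d in((1,0),(0,1))]).T
        p=p+np.linalg.solve(J,mc-pc)
    return p,mc,ma/pa
def hsv(c): return [x.astype(int) for x in cv2.split(cv2.cvtColor(c["img"],cv2.COLOR_BGR2HSV))]
def togo(x,y,z,yaw=None):
    """shift and rotvec to TCP (x,y,z), pointing down; yaw = angle of the jaw axis"""
    s=sense();q=s["ee_rot"];R=Ro.from_quat([q[1],q[2],q[3],q[0]])
    Y=R.as_matrix()[:,1]
    if yaw is None: yaw=1.195
    ya=np.array([np.cos(yaw),np.sin(yaw),0]); 
    zt=np.array([0,0,-1.]);Rt=Ro.from_matrix(np.c_[np.cross(ya,zt),ya,zt])
    print("TCP",s["eef_pos"].round(1),"go",(np.array([x,y,z])-s["eef_pos"]).round(1),"rv",(Rt*R.inv()).as_rotvec().round(4),"F",s["force"].round(1),"w",round(85*s["grip_width"],1))
E
python3 - <<'E'
from h import *
c=optics.capture("wrist");h,s,v=hsv(c)
p=locate(c,v<60,485,-164,34,20);print(p)
togo(*p[0],113)
t=optics.capture("top");h,s,v=hsv(t);print(locate(t,v<60,485,-164,34,20))
print("tipTCP",proj(c,sense()["eef_pos"]))
E
```

```text
(array([ 484.98946176, -164.37290446]), array([327.58633135, 180.04587263]), 0.8811344003493771)
TCP [ 491.4 -176.6  130.5] go [ -6.4  12.3 -17.5] rv [ 0.0112  0.0342 -0.0293] F [-0.3  0.9 -1.3] w 85.0
(array([ 880.91710825, -129.00719046]), array([358.53518721,  57.9712592 ]), 277.51344829041494)
tipTCP [317.3665276  264.62691696]
```

Request:
play_rows(plan=[[-3,6,-20,0.006,0.017,-0.015,1],[-3,6,-20,0.006,0.017,-0.015,1],[0,0,-15,0,0,0,1],[0,0,-15,0,0,0,1],[0,0,0,0,0,0,1]])

```text
time_s: 3.17
eef_pos: [488.1, -157.7, 63.7]
ee_rot: [0.004, 0.183, 0.983, -0.001]
force: [-0.2, -0.2, -0.3]
grip_width: 1.003
```

```bash
python3 - <<'E'
from h import *
c=optics.capture("wrist");h,s,v=hsv(c)
togo(485,-164.4,4)
cv2.imwrite("pics/w4.png",c["img"])
print(proj(c,[485,-164.4,20]))
E
```

```text
TCP [ 488.8 -158.1   65.2] go [ -3.8  -6.3 -61.2] rv [ 0.005   0.0098 -0.0084] F [0.5 0.1 1.6] w 85.2
[303.0862638 229.4096294]
```

View pics/w4.png

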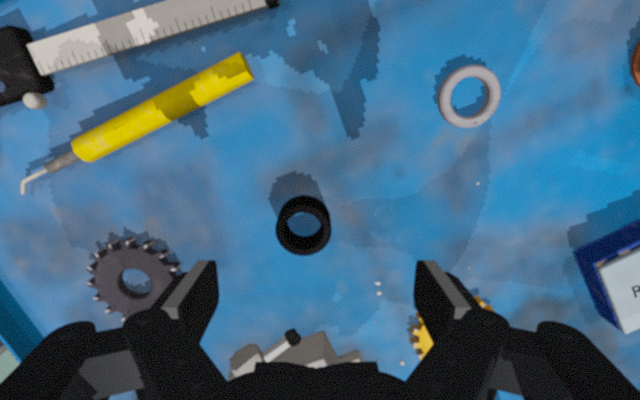

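Request:
play_rows(plan=[[-2,-3,-10,0.003,0.005,-0.004,1],[-2,-3,-10,0.003,0.005,-0.004,1],[0,0,0,0,0,0,1]])

```text
time_s: 3.47
eef_pos: [486.3, -163.8, 47.0]
ee_rot: [0.002, 0.185, 0.983, -0.0]
force: [-0.3, 0.2, -0.7]
grip_width: 1.0
```

```bash
python3 - <<'E'
from h import *
c=optics.capture("wrist");h,s,v=hsv(c);v[260:]=255;v[:,:230]=255;v[:,400:]=255
for th in(40,60,75):
  p=locate(c,v<th,485,-164,34,20);print(p)
togo(*p[0],4)
E
```

```text
(array([ 483.81826309, -164.26274262]), array([312.89418189, 232.72892738]), 0.8052829538137722)
(array([ 483.96680926, -164.1661912 ]), array([313.14727842, 232.89486994]), 0.8395448770192827)
(array([ 483.84524991, -164.13149461]), array([313.12570446, 232.69264994]), 0.8519765782754642)
TCP [ 486.7 -163.8   47.7] go [ -2.8  -0.3 -43.7] rv [ 0.002   0.0047 -0.0029] F [0.5 0.1 0.3] w 85.0
```

Request:
play_rows(plan=[[-1,0,-16,0.001,0.003,-0.002,1],[-1,0,-16,0.001,0.002,-0.001,1],[-0.5,0,-11,0,0,0,1],[0,0,0,0,0,0,1]])

```text
time_s: 3.85
eef_pos: [485.6, -165.2, 5.6]
ee_rot: [0.002, 0.187, 0.982, -0.001]
force: [-0.3, 0.2, 0.4]
grip_width: 0.999
```

```bash
python3 - <<'E'
from h import *
togo(484,-164.2,4)
E
```

```text
TCP [ 485.6 -165.2    5.6] go [-1.6  1.  -1.6] rv [0.0028 0.0043 0.0013] F [-0.3  0.2  0.4] w 85.0
```

Request:
play_rows(plan=[[-1.6,1,-1.5,0.002,0.004,0,1],[0,0,0,0,0,0,0],[0,0,0,0,0,0,-0.5],[0,0,0,0,0,0,-1],[0,0,0,0,0,0,-1]], grip_force=30)

```text
time_s: 4.27
eef_pos: [485.3, -165.1, 7.0]
ee_rot: [0.002, 0.188, 0.982, -0.001]
force: [0.4, -0.2, 0.3]
grip_width: 0.459
```

Request:
play_rows(plan=[[0,0,0,0,0,0,-1],[0,0,0,0,0,0,-1]])

```text
time_s: 4.43
eef_pos: [485.6, -165.2, 7.8]
ee_rot: [0.003, 0.188, 0.982, -0.001]
force: [0.8, 0.4, -0.8]
grip_width: 0.386
```

```bash
python3 - <<'E'
from h import *
togo(484,-164.2,4)
c=optics.capture("wrist");crop(c,200,160,230,170,3,"w5.png");x=sense()["eef_pos"]
for z in(0,20):print(proj(c,[x[0],x[1],z]))
E
```

```text
TCP [ 485.6 -165.2    7.8] go [-1.6  1.  -3.8] rv [0.0034 0.0046 0.0015] F [ 0.8  0.4 -0.8] w 32.8
[315.22861367 257.15199687]
[315.1307538  277.44530003]
```

View pics/w5.png

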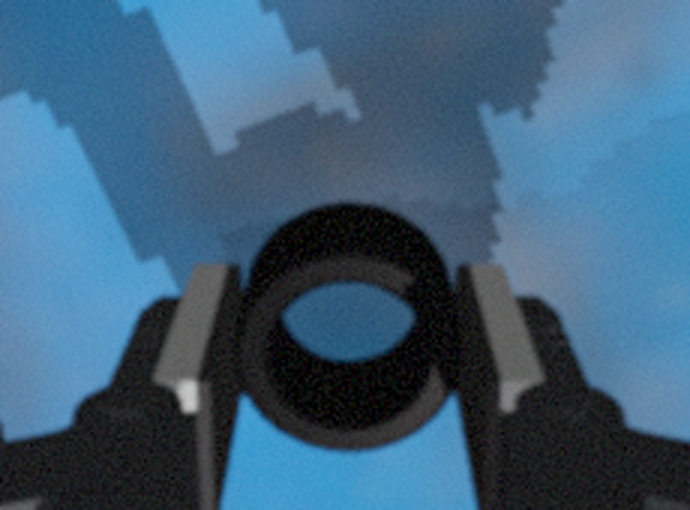

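Request:
play_rows(plan=[[0,0,15,0,0,0,-1],[0,0,30,0,0,0,-1],[0,0,35,0,0,0,-1],[0,15,35,0,0,0,-1],[0,30,30,0,0,0,-1]])

```text
time_s: 4.9
eef_pos: [481.4, -120.9, 151.3]
ee_rot: [-0.004, 0.19, 0.982, 0.001]
force: [0.8, 0.1, -0.6]
grip_width: 0.384
```

Request:
play_rows(plan=[[0,38,0,0,0,0,-1],[0,38,0,0,0,0,-1],[0,38,0,0,0,0,-1],[0,38,0,0,0,0,-1],[0,38,0,0,0,0,-1]])

```text
time_s: 5.32
eef_pos: [483.1, 73.4, 159.7]
ee_rot: [0.004, 0.193, 0.981, -0.0]
force: [1.1, -0.5, -0.8]
grip_width: 0.386
```

Request:
play_rows(plan=[[0,38,0,0,0,0,-1],[0,38,0,0,0,0,-1],[0,30,0,0,0,0,-1],[0,15,0,0,0,0,-1],[0,0,0,0,0,0,-1]])

```text
time_s: 5.73
eef_pos: [480.2, 206.8, 159.8]
ee_rot: [0.004, 0.19, 0.982, 0.0]
force: [0.3, -0.1, -0.4]
grip_width: 0.387
```

```bash
python3 - <<'E'
from h import *
togo(476.8,215,140);print(sense()["time_s"])
E
```

```text
TCP [480.2 206.8 159.8] go [ -3.4   8.2 -19.8] rv [0.001  0.0077 0.0065] F [ 0.3 -0.1 -0.4] w 32.9
5.7333
```

Request:
play_rows(plan=[[-1.7,4.1,0,0,0.004,0.003,-1],[-1.7,4.1,0,0,0.004,0.003,-1],[0,0,0,0,0,0,-1],[0,0,0,0,0,0,-1],[0,0,0,0,0,0,-1]])

```text
time_s: 6.15
eef_pos: [476.4, 213.3, 159.4]
ee_rot: [-0.001, 0.187, 0.982, -0.001]
force: [0.6, 0.3, -0.7]
grip_width: 0.382
```

```bash
python3 - <<'E'
from h import *
togo(476.8,215,140);print(sense()["time_s"])
E
```

```text
TCP [476.4 213.3 159.4] go [  0.4   1.7 -19.4] rv [ 0.0019 -0.0024  0.0013] F [ 0.6  0.3 -0.7] w 32.5
6.15
```

Request:
play_rows(plan=[[0.4,1.7,-10,0.002,-0.002,0.001,-1],[0,0,-9,0,0,0,-1],[0,0,0,0,0,0,-1]])

```text
time_s: 6.4
eef_pos: [477.6, 213.2, 140.1]
ee_rot: [0.0, 0.188, 0.982, 0.0]
force: [-0.3, 0.4, -0.9]
grip_width: 0.385
```

```bash
python3 - <<'E'
from h import *
c=optics.capture("wrist");togo(476.8,215,140)
crop(c,240,200,150,120,5,"w6.png")
x=sense()["eef_pos"];print(proj(c,[x[0],x[1],x[2]+12.5]),proj(c,[476.8,215,122]))
E
```

```text
TCP [477.8 213.2 140.8] go [-1.   1.8 -0.8] rv [-0.0002  0.0016  0.0032] F [-0.2 -1.4 -0.2] w 33.0
[315.55465645 278.97267457] [317.94893007 246.18381755]
```

View pics/w6.png

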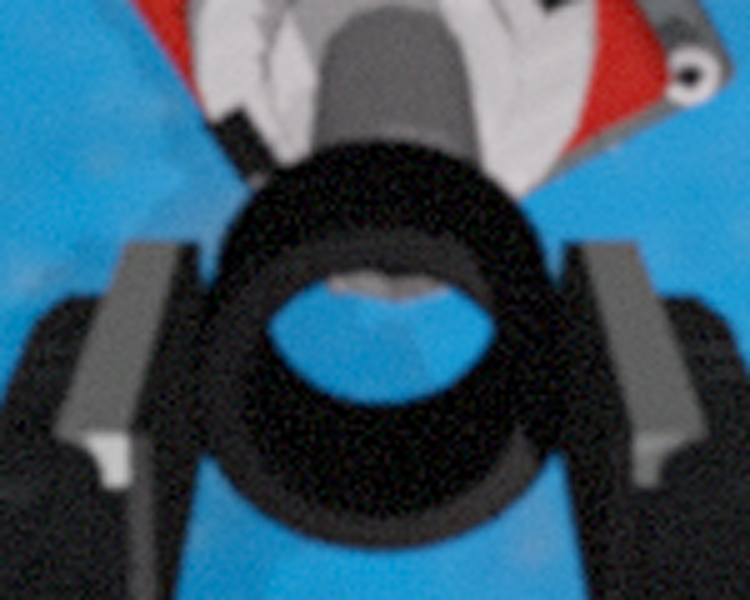

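Request:
play_rows(plan=[[-1,1.8,0,0,0.002,0.003,-1],[0,0,0,0,0,0,-1],[0,0,0,0,0,0,-1]])

```text
time_s: 6.7
eef_pos: [477.2, 214.7, 141.5]
ee_rot: [0.0, 0.187, 0.982, 0.0]
force: [0.3, -0.3, -0.4]
grip_width: 0.383
```

```bash
python3 - <<'E'
from h import *
optics.capture("wrist");togo(476.8,215,128)
E
```

```text
TCP [477.2 214.7 141.6] go [ -0.4   0.3 -13.6] rv [-0.0002  0.0002  0.0009] F [-0.2 -0.6 -1.1] w 32.6
```

Request:
play_rows(plan=[[-0.4,0.3,-5,0,0,0,-1],[0,0,-5,0,0,0,-1],[0,0,-4,0,0,0,-1],[0,0,-4,0,0,0,-1],[0,0,-4,0,0,0,-1]])

```text
time_s: 7.17
eef_pos: [477.1, 215.2, 118.5]
ee_rot: [0.001, 0.187, 0.982, 0.0]
force: [-1.3, 0.0, -0.2]
grip_width: 0.383
```

```bash
python3 - <<'E'
from h import *
optics.capture("wrist");togo(476.8,215,78)
E
```

```text
TCP [476.7 215.1 117.6] go [  0.1  -0.1 -39.6] rv [-0.0003  0.0006  0.0006] F [-1.  -0.6 -1.9] w 32.8
```

Request:
play_rows(plan=[[0,0,-7,0,0,0,-1],[0,0,-7,0,0,0,-1],[0,0,-7,0,0,0,-1],[0,0,-7,0,0,0,-1],[0,0,-4,0,0,0,-1]])

```text
time_s: 7.63
eef_pos: [476.7, 215.1, 82.4]
ee_rot: [0.0, 0.187, 0.982, 0.0]
force: [0.2, 0.2, -0.8]
grip_width: 0.387
```

```bash
python3 - <<'E'
from h import *
optics.capture("wrist");togo(476.8,215,78)
E
```

```text
TCP [476.3 215.   81.8] go [ 0.5 -0.  -3.8] rv [-0.0001 -0.0004  0.0006] F [-0.  -1.  -2.3] w 33.0
```

Request:
play_rows(plan=[[0,0,-1.5,0,0,0,-1],[0,0,-1.5,0,0,0,-1]])

```text
time_s: 7.85
eef_pos: [476.4, 215.0, 78.4]
ee_rot: [-0.0, 0.187, 0.982, -0.0]
force: [0.2, -0.2, 0.2]
grip_width: 0.389
```

Request:
play_rows(plan=[[0,0,-1,0,0,0,-1]])

```text
time_s: 7.93
eef_pos: [476.5, 215.0, 77.3]
ee_rot: [-0.0, 0.187, 0.982, 0.0]
force: [-2.6, -0.2, 8.7]
grip_width: 0.388
```

Request:
play_rows(plan=[[0,0,-1,0,0,0,-1]])

```text
time_s: 8.02
eef_pos: [476.5, 215.1, 77.2]
ee_rot: [-0.0, 0.187, 0.982, 0.0]
force: [-6.8, -1.7, 16.6]
grip_width: 0.387
```

Request:
play_rows(plan=[[0,0,-1,0,0,0,-1]])

```text
time_s: 8.1
eef_pos: [476.6, 215.1, 77.3]
ee_rot: [0.0, 0.187, 0.982, -0.0]
force: [-5.2, -2.0, 11.1]
grip_width: 0.387
```

Request:
play_rows(plan=[[0,0,0,0,0,0,-0.1],[0,0,0,0,0,0,0.3],[0,0,0,0,0,0,1],[0,0,0,0,0,0,1],[0,0,0,0,0,0,1]])

```text
time_s: 8.52
eef_pos: [477.4, 215.3, 78.5]
ee_rot: [0.002, 0.187, 0.982, 0.001]
force: [0.6, 0.1, 1.4]
grip_width: 0.983
```

Request:
play_rows(plan=[[0,0,5,0,0,0,1],[0,0,20,0,0,0,1],[0,0,30,0,0,0,1],[0,0,30,0,0,0,1],[0,0,0,0,0,0,1]])

```text
time_s: 8.93
eef_pos: [476.0, 214.9, 166.5]
ee_rot: [-0.0, 0.187, 0.982, -0.0]
force: [0.8, -0.2, 0.2]
grip_width: 0.999
```

```bash
sed -i 's/yaw=1.195/yaw=0.695/' h.py; python3 - <<'E'
from h import *
c=optics.capture("wrist");togo(602,-97,165)
crop(c,220,150,190,150,4,"w7.png")
E
```

```text
TCP [475.1 214.7 164.1] go [ 126.9 -311.7    0.9] rv [-1.000e-04 -4.100e-03 -4.996e-01] F [ 0.2 -0.2 -0.8] w 85.2
```

View pics/w7.png

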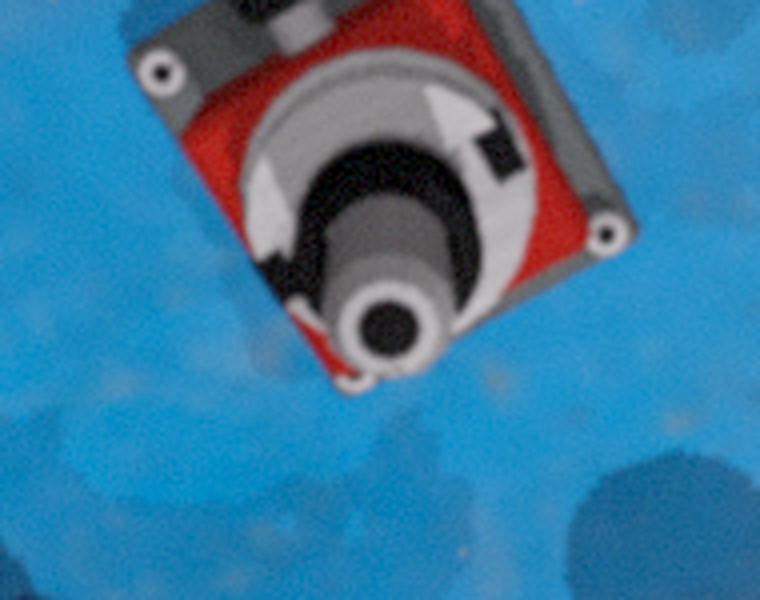

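Request:
play_rows(plan=[[13,-33,0,0,0,-0.06,1],[13,-33,0,0,0,-0.06,1],[13,-33,0,0,0,-0.06,1],[13,-33,0,0,0,-0.06,1],[13,-33,0,0,0,-0.06,1]])

```text
time_s: 9.4
eef_pos: [538.2, 49.2, 162.1]
ee_rot: [-0.004, 0.332, 0.943, -0.0]
force: [0.7, 1.4, 0.1]
grip_width: 1.0
```

Request:
play_rows(plan=[[13,-33,0,0,0,-0.06,1],[13,-33,0,0,0,-0.06,1],[13,-33,0,0,0,-0.06,1],[13,-33,0,0,0,-0.02,1],[10,-20,0,0,0,0,1]])

```text
time_s: 9.82
eef_pos: [600.3, -113.0, 157.4]
ee_rot: [-0.007, 0.432, 0.902, -0.0]
force: [0.4, 0.3, 0.5]
grip_width: 0.997
```

Request:
play_rows(plan=[[0,0,-20,0,0,0,1],[0,0,-30,0,0,0,1],[0,0,-30,0,0,0,1],[0,0,-10,0,0,0,1],[0,0,0,0,0,0,1]])

```text
time_s: 10.23
eef_pos: [600.0, -119.5, 60.2]
ee_rot: [-0.008, 0.436, 0.9, -0.001]
force: [-0.2, 0.6, 0.7]
grip_width: 0.997
```

```bash
python3 - <<'E'
from h import *
c=optics.capture("wrist");h,s,v=hsv(c)
p=locate(c,(h>18)&(h<35)&(s>120)&(v>100),602,-97,63,8);print(p)
togo(*p[0],45)
E
```

```text
(array([603.03944035, -95.12495009]), array([344.84662726, 198.00823537]), 0.9232470194902349)
TCP [ 600.2 -119.5   61.1] go [  2.8  24.4 -16.1] rv [-0.0056 -0.0146  0.0255] F [0.1 0.3 0.3] w 85.1
```

Request:
play_rows(plan=[[0,10,0,-0.003,-0.007,0.013,1],[2,10,0,-0.003,-0.007,0.013,1],[1,4.4,-10,0,0,0,1],[0,0,0,0,0,0,1],[0,0,0,0,0,0,1]])

```text
time_s: 10.7
eef_pos: [606.0, -91.6, 56.0]
ee_rot: [0.005, 0.421, 0.907, 0.0]
force: [0.6, -0.2, 0.3]
grip_width: 0.998
```

```bash
python3 - <<'E'
from h import *
c=optics.capture("wrist");h,s,v=hsv(c)
p=locate(c,(h>18)&(h<35)&(s>120)&(v>100),602,-97,63,8);print(p)
togo(*p[0],20)
cv2.imwrite("pics/w8.png",c["img"])
E
```

```text
(array([603.23751258, -95.39032103]), array([307.78334936, 226.11585841]), 0.9156785698001622)
TCP [605.8 -91.6  55.7] go [ -2.5  -3.8 -35.7] rv [ 0.0034  0.0084 -0.0054] F [-0.1  0.3  0.3] w 85.2
```

View pics/w8.png

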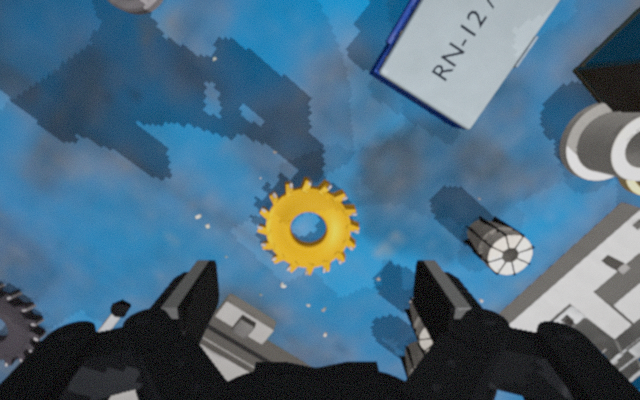

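```bash
python3 - <<'E'
from h import *
c=optics.capture("wrist")
for u,v in((508,253),(430,325),(270,320),(238,318)): 
  w=ray(c,u,v,34);d=w-[603.2,-95.4,34];j=np.array([np.cos(.695),np.sin(.695)])
  print(w,"jaw",d[:2]@j,"perp",d[0]*j[1]-d[1]*j[0])
togo(603.2,-95.4,20)
E
```

```text
[688.67434171 -27.59316855  34.        ] jaw 109.07139212132405 perp 2.6572359883127135
[689.43693547 -87.09809065  34.        ] jaw 71.5510193824658 perp 48.848565616095456
[ 615.86658615 -144.2892186    34.        ] jaw -21.579325357516513 perp 45.661042664393015
[ 600.89095561 -155.07300207   34.        ] jaw -39.987191757011345 perp 44.353391730957455
TCP [605.7 -92.   55.7] go [ -2.5  -3.4 -35.7] rv [ 0.0034  0.0083 -0.0049] F [ 0.4  0.7 -0.6] w 85.3
```

Request:
play_rows(plan=[[-2.5,-3.4,-10,0.003,0.008,-0.005,1],[0,0,-10,0,0,0,1],[0,0,-15,0,0,0,0.65],[0,0,0,0,0,0,0.65]])

```text
time_s: 11.13
eef_pos: [602.9, -96.9, 18.2]
ee_rot: [0.0, 0.425, 0.905, -0.0]
force: [0.6, -0.2, -0.5]
grip_width: 0.827
```

```bash
python3 - <<'E'
from h import *
c=optics.capture("wrist");h,s,v=hsv(c)
p=locate(c,(h>18)&(h<35)&(s>120)&(v>100),602,-97,63,8);print(p)
togo(*p[0],0)
E
```

```text
(array([603.23135673, -95.32772697]), array([317.99405149, 248.70240419]), 0.924435948951941)
TCP [603.6 -97.1  19.7] go [ -0.4   1.8 -19.7] rv [0.0013 0.0022 0.0019] F [-0.   0.7 -0.2] w 70.3
```

Request:
play_rows(plan=[[-0.4,1.8,-8,0.001,0.002,0.002,0.65],[0,0,-8,0,0,0,0.65],[0,0,-4,0,0,0,0.65]])

```text
time_s: 11.43
eef_pos: [604.1, -95.9, -0.5]
ee_rot: [0.001, 0.424, 0.906, 0.0]
force: [-0.3, 0.2, -0.0]
grip_width: 0.827
```

Request:
play_rows(plan=[[0,0,-2,0,0,0,0.65]])

```text
time_s: 11.52
eef_pos: [603.8, -95.8, -3.2]
ee_rot: [0.001, 0.424, 0.906, 0.0]
force: [0.5, -0.8, 0.5]
grip_width: 0.827
```

Request:
play_rows(plan=[[0,0,-1.5,0,0,0,0.65]])

```text
time_s: 11.6
eef_pos: [603.8, -95.8, -5.1]
ee_rot: [0.001, 0.424, 0.906, 0.0]
force: [-0.1, 0.5, 0.9]
grip_width: 0.828
```

Request:
play_rows(plan=[[0,0,-1.5,0,0,0,0.65]])

```text
time_s: 11.68
eef_pos: [603.9, -95.8, -6.7]
ee_rot: [0.001, 0.424, 0.906, 0.0]
force: [-0.2, 0.6, -0.2]
grip_width: 0.825
```

Request:
play_rows(plan=[[-0.3,0.4,2.2,0,0,0,0.65],[0,0,0,0,0,0,0.4],[0,0,-0.3,0,0,0,0.2],[0,0,-0.3,0,0,0,0.2],[0,0,-0.3,0,0,0,0.2]], grip_force=40)

```text
time_s: 12.1
eef_pos: [604.2, -95.5, -3.4]
ee_rot: [0.002, 0.424, 0.906, 0.0]
force: [-1.2, 0.8, 1.2]
grip_width: 0.71
```

```bash
python3 - <<'E'
from h import *
c=optics.capture("wrist");h,s,v=hsv(c);togo(603.2,-95.3,-4)
p=locate(c,(h>18)&(h<35)&(s>120)&(v>100),602,-97,63,8);print(p)
crop(c,200,180,240,150,3,"w9.png")
E
```

```text
TCP [604.2 -95.5  -3.4] go [-1.   0.2 -0.6] rv [0.0016 0.0035 0.0002] F [-0.6 -0.4  1.1] w 60.3
(array([603.88325793, -95.14558087]), array([315.54539145, 269.54771308]), 0.9353943056960939)
```

View pics/w9.png

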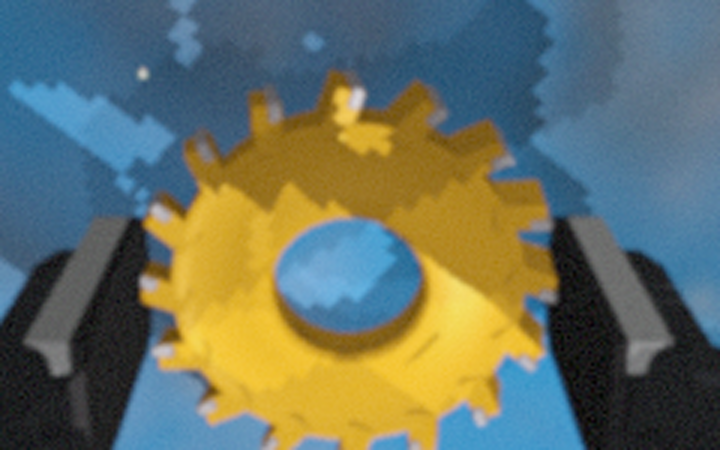

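Request:
play_rows(plan=[[0,0,8,0,0,0,0.2],[0,0,25,0,0,0,0.2],[0,0,40,0,0,0,0.2],[0,0,40,0,0,0,0.2],[0,0,30,0,0,0,0.2]])

```text
time_s: 12.57
eef_pos: [598.7, -93.7, 138.2]
ee_rot: [-0.007, 0.424, 0.906, -0.001]
force: [0.1, -0.4, -1.8]
grip_width: 0.709
```

Request:
play_rows(plan=[[-8,20,10,0,0,0,0.2],[-13,32,0,0,0,0,0.2],[-13,32,0,0,0,0,0.2],[-13,32,0,0,0,0,0.2],[-13,32,0,0,0,0,0.2]])

```text
time_s: 12.98
eef_pos: [540.6, 52.3, 160.2]
ee_rot: [0.003, 0.428, 0.904, 0.0]
force: [0.2, -0.5, -0.9]
grip_width: 0.711
```

Request:
play_rows(plan=[[-13,32,0,0,0,0,0.2],[-13,32,0,0,0,0,0.2],[-13,32,0,0,0,0,0.2],[-8,20,0,0,0,0,0.2],[0,0,0,0,0,0,0.2]])

```text
time_s: 13.4
eef_pos: [487.2, 178.2, 163.2]
ee_rot: [0.004, 0.426, 0.904, 0.002]
force: [0.8, -0.3, -2.5]
grip_width: 0.711
```

```bash
python3 - <<'E'
from h import *
optics.capture("wrist");togo(476.9,214.8,125)
E
```

```text
TCP [487.9 176.8 163.3] go [-11.   38.  -38.3] rv [0.0007 0.0082 0.0059] F [-0.4  0.3 -0.5] w 60.4
```

Request:
play_rows(plan=[[-5,17,-5,0,0.004,0.003,0.2],[-5,16,-10,0,0.004,0.003,0.2],[0,3,-8,0,0,0,0.2],[0,0,0,0,0,0,0.2]])

```text
time_s: 13.78
eef_pos: [479.4, 211.3, 141.0]
ee_rot: [0.002, 0.425, 0.905, -0.0]
force: [-0.8, 0.6, -1.6]
grip_width: 0.711
```

```bash
python3 - <<'E'
from h import *
optics.capture("wrist");togo(476.9,214.8,125)
E
```

```text
TCP [479.7 211.1 141.7] go [ -2.8   3.7 -16.7] rv [0.0014 0.0039 0.002 ] F [ 0.1  1.  -1. ] w 60.4
```

Request:
play_rows(plan=[[-2.8,3.7,-5,0.001,0.004,0.002,0.2],[0,0,-6,0,0,0,0.2],[0,0,0,0,0,0,0.2]])

```text
time_s: 14.08
eef_pos: [478.2, 212.7, 130.7]
ee_rot: [0.001, 0.425, 0.905, 0.0]
force: [0.1, -0.2, -1.9]
grip_width: 0.713
```

```bash
python3 - <<'E'
from h import *
c=optics.capture("wrist");togo(476.9,214.8,118)
h,s,v=hsv(c);x=sense()["eef_pos"]
p=locate(c,(h>18)&(h<35)&(s>120)&(v>100),x[0],x[1],63,8,x[2]+3.4);print(p,p[0]-x[:2])
E
```

```text
TCP [478.4 212.7 131.2] go [ -1.5   2.1 -13.2] rv [0.0004 0.0017 0.0027] F [-0.5 -0.2 -1.6] w 60.4
(array([477.8302999 , 213.17933807]), array([315.57460409, 269.67051417]), 0.920527250135236) [-0.54965409  0.43114377]
```

Request:
play_rows(plan=[[-1.7,2.4,-2,0,0.002,0.002,0.2],[0,0,-1,0,0,0,0.2],[0,0,0,0,0,0,0.2]])

```text
time_s: 14.38
eef_pos: [477.1, 214.7, 128.4]
ee_rot: [0.0, 0.425, 0.905, -0.0]
force: [0.2, -0.4, -1.8]
grip_width: 0.709
```

```bash
python3 - <<'E'
from h import *
c=optics.capture("wrist");togo(477,214.7,110)
E
```

```text
TCP [477.1 214.7 128.5] go [ -0.1   0.  -18.5] rv [0.0003 0.0004 0.0016] F [ 0.5 -0.5 -1.8] w 60.0
```

Request:
play_rows(plan=[[0,0,-5,0,0,0,0.2],[0,0,-5,0,0,0,0.2],[0,0,-3,0,0,0,0.2]])

```text
time_s: 14.68
eef_pos: [477.5, 214.8, 115.2]
ee_rot: [0.001, 0.425, 0.905, 0.001]
force: [-0.5, 1.0, -1.0]
grip_width: 0.713
```

Request:
play_rows(plan=[[0,0,-4,0,0,0,0.2],[0,0,-4,0,0,0,0.2]])

```text
time_s: 14.85
eef_pos: [477.5, 214.8, 106.2]
ee_rot: [0.001, 0.425, 0.905, 0.0]
force: [0.5, -0.3, -2.0]
grip_width: 0.708
```

```bash
python3 - <<'E'
from h import *
c=optics.capture("wrist");togo(477,214.7,86.6)
E
```

```text
TCP [477.  214.7 105.4] go [ -0.    0.  -18.8] rv [0.0003 0.0006 0.0014] F [-1.  -0.6 -2.5] w 60.6
```

Bottom is at about 109, threaded past the taper with no contact force. Continuing.

Request:
play_rows(plan=[[0,0,-5,0,0,0,0.2],[0,0,-5,0,0,0,0.2],[0,0,-4,0,0,0,0.2]])

```text
time_s: 15.15
eef_pos: [477.2, 214.7, 90.4]
ee_rot: [0.001, 0.425, 0.905, 0.0]
force: [-0.0, 0.4, -1.5]
grip_width: 0.708
```

Request:
play_rows(plan=[[0,0,-1.5,0,0,0,0.2]])

```text
time_s: 15.23
eef_pos: [477.0, 214.7, 88.1]
ee_rot: [0.0, 0.425, 0.905, -0.0]
force: [0.0, 0.8, -2.0]
grip_width: 0.709
```

Request:
play_rows(plan=[[0,0,-1,0,0,0,0.2]])

```text
time_s: 15.32
eef_pos: [476.9, 214.7, 86.7]
ee_rot: [0.0, 0.425, 0.905, -0.0]
force: [0.1, -0.3, -1.9]
grip_width: 0.71
```

Request:
play_rows(plan=[[0,0,-1,0,0,0,0.2]])

```text
time_s: 15.4
eef_pos: [477.0, 214.7, 86.4]
ee_rot: [0.0, 0.425, 0.905, -0.0]
force: [-6.4, -2.5, 17.4]
grip_width: 0.713
```

Request:
play_rows(plan=[[0,0,-1,0,0,0,0.2]])

```text
time_s: 15.48
eef_pos: [477.0, 214.7, 86.4]
ee_rot: [0.0, 0.425, 0.905, -0.0]
force: [-6.7, -1.1, 11.8]
grip_width: 0.716
```

Request:
play_rows(plan=[[0,0,0,0,0,0,0.5],[0,0,0,0,0,0,1],[0,0,0,0,0,0,1],[0,0,5,0,0,0,1],[0,0,20,0,0,0,1]])

```text
time_s: 15.9
eef_pos: [476.1, 214.5, 110.4]
ee_rot: [-0.001, 0.425, 0.905, -0.001]
force: [0.1, -0.2, -0.7]
grip_width: 1.0
```

Request:
play_rows(plan=[[0,0,30,0,0,0,1],[0,0,25,0,0,0,1],[-3,-25,0,0,0,0,1],[-4,-35,0,0,0,0,1],[-4,-35,0,0,0,0,1]])

```text
time_s: 16.32
eef_pos: [466.3, 121.5, 173.3]
ee_rot: [0.003, 0.421, 0.907, 0.001]
force: [0.8, 0.1, 0.1]
grip_width: 1.002
```

Request:
play_rows(plan=[[-4,-35,0,0,0,0,1],[-4,-35,0,0,0,0,1],[-4,-35,-20,0,0,0,1],[-4,-30,-30,0,0,0,1],[0,-15,-30,0,0,0,1]])

```text
time_s: 16.73
eef_pos: [452.1, -37.9, 99.6]
ee_rot: [0.012, 0.421, 0.907, 0.003]
force: [0.8, 0.6, -0.5]
grip_width: 1.001
```

Request:
play_rows(plan=[[0,0,0,0,0,0,1],[0,0,0,0,0,0,1]])

```text
time_s: 16.9
eef_pos: [450.0, -40.2, 96.4]
ee_rot: [0.009, 0.423, 0.906, 0.002]
force: [0.2, 0.3, 0.2]
grip_width: 0.998
```

```bash
python3 - <<'E'
from h import *
c=optics.capture("wrist");togo(447.5,-48,60);h,s,v=hsv(c)
u,w=proj(c,[447.5,-48,8]).astype(int);print(u,w)
for t in (60,80,100):
  print(locate(c,(s<t)&(v>110),447.5,-48,34,8))
E
```

```text
TCP [450.  -39.9  96.5] go [ -2.5  -8.1 -36.5] rv [ 0.003   0.0178 -0.0027] F [-0.5  0.6 -0.5] w 85.0
304 212
(array([448.93571557, -48.69783096]), array([305.67202056, 212.70714209]), 0.9112108940932792)
(array([449.01147664, -48.81316057]), array([305.65215563, 212.88117771]), 0.9282086463888125)
(array([449.08461537, -48.81949591]), array([305.72285102, 212.94667075]), 0.9573289034505054)
```

Request:
play_rows(plan=[[-1,-5,-15,0.002,0.009,-0.001,1],[0,-4,-20,0.001,0.009,-0.001,1],[0,0,-15,0,0,0,0.3],[0,0,0,0,0,0,0.3]])

```text
time_s: 17.28
eef_pos: [453.2, -46.2, 51.3]
ee_rot: [0.005, 0.421, 0.907, 0.001]
force: [0.3, 1.0, -0.4]
grip_width: 0.747
```

```bash
python3 - <<'E'
from h import *
c=optics.capture("wrist");h,s,v=hsv(c)
p=locate(c,(s<100)&(v>110),449,-48.8,34,8);print(p);togo(*p[0],2)
E
```

```text
(array([449.12323639, -48.9185318 ]), array([307.16938537, 227.37717668]), 0.951615992172015)
TCP [453.9 -46.4  52.6] go [ -4.7  -2.5 -50.6] rv [ 0.004   0.0115 -0.0064] F [-0.4 -0.2  0.5] w 56.6
```

Request:
play_rows(plan=[[-2.5,-1.5,-15,0.002,0.006,-0.003,0.3],[-2.2,-1,-15,0.002,0.005,-0.003,0.3],[0,0,-5,0,0,0,0.2],[0,0,0,0,0,0,0.2]])

```text
time_s: 17.67
eef_pos: [453.6, -47.2, 23.4]
ee_rot: [0.006, 0.422, 0.907, 0.001]
force: [-0.1, 0.2, -0.1]
grip_width: 0.6
```

```bash
python3 - <<'E'
from h import *
c=optics.capture("wrist");h,s,v=hsv(c)
p=locate(c,(s<100)&(v>110),449,-48.8,34,8);print(p);togo(*p[0],0)
E
```

```text
(array([449.26800516, -49.51680512]), array([306.21493005, 245.65824016]), 0.9140211573673448)
TCP [453.8 -47.3  23.9] go [ -4.6  -2.2 -23.9] rv [ 0.0039  0.0116 -0.0053] F [0.3 0.6 0.3] w 50.7
```

Request:
play_rows(plan=[[-4.6,-2,0,0.004,0.0115,-0.005,0.2],[0,0,0,0,0,0,0.2]])

```text
time_s: 17.88
eef_pos: [450.1, -49.2, 26.0]
ee_rot: [0.001, 0.423, 0.906, 0.0]
force: [-0.2, 0.3, 0.6]
grip_width: 0.597
```

```bash
python3 - <<'E'
from h import *
c=optics.capture("wrist");h,s,v=hsv(c)
p=locate(c,(s<100)&(v>110),449,-48.8,34,8);print(p);togo(*p[0],0)
E
```

```text
(array([449.37259343, -49.37652856]), array([314.29518574, 245.21661392]), 0.916425414335268)
TCP [450.4 -49.2  26.1] go [ -1.1  -0.2 -26.1] rv [ 0.0009  0.003  -0.0012] F [ 2.  -0.4  0.7] w 50.9
```

Request:
play_rows(plan=[[-1.1,-0.2,-5,0.001,0.003,-0.001,0.2],[-0.3,0,-7,0,0.001,0,0.2],[-0.3,0,-7,0,0.001,0,0.2],[0,0,-4,0,0,0,0.1]])

```text
time_s: 18.27
eef_pos: [449.6, -49.8, 2.9]
ee_rot: [0.001, 0.424, 0.906, -0.0]
force: [-0.8, 0.6, 0.7]
grip_width: 0.549
```

Request:
play_rows(plan=[[0,0,-1,0,0,0,0.1]])

```text
time_s: 18.35
eef_pos: [449.1, -49.7, 0.8]
ee_rot: [-0.0, 0.424, 0.906, -0.0]
force: [0.0, -0.7, -0.1]
grip_width: 0.546
```

```bash
python3 - <<'E'
from h import *
c=optics.capture("wrist");h,s,v=hsv(c)
p=locate(c,(s<100)&(v>110),449,-48.8,34,8);print(p);togo(*p[0],0)
E
```

```text
(array([449.39237643, -49.68748027]), array([316.01244354, 268.21064519]), 0.8960361061193968)
TCP [449.  -49.6   0.9] go [ 0.4 -0.1 -0.9] rv [ 0.0005 -0.0007  0.0002] F [ 0.6  0.1 -0.6] w 46.8
```

Request:
play_rows(plan=[[0,0,-0.8,0,0,0,-0.2],[0,0,-0.4,0,0,0,-0.6],[0,0,-0.3,0,0,0,-0.6],[0,0,-0.2,0,0,0,-0.6],[0,0,-0.2,0,0,0,-0.6]], grip_force=35)

```text
time_s: 18.82
eef_pos: [449.2, -49.7, 0.1]
ee_rot: [-0.0, 0.424, 0.906, -0.0]
force: [-1.1, 0.1, 2.2]
grip_width: 0.376
```

```bash
python3 - <<'E'
from h import *
c=optics.capture("wrist");h,s,v=hsv(c)
m=(s<100)&(v>110);m[:,:275]=0;m[:,358:]=0
p=locate(c,m,449,-48.8,34,8);print(p,p[0]-sense()["eef_pos"][:2]);togo(*p[0],0)
crop(c,220,200,190,130,3,"w10.png")
E
```

```text
(array([452.83507782, -51.60050073]), array([318.97230121, 276.05641566]), 1.091875742534397) [ 3.70363528 -1.94941205]
TCP [ 4.491e+02 -4.970e+01  1.000e-01] go [ 3.7 -1.9 -0.1] rv [ 0.0005 -0.0011  0.0001] F [-1.   0.2  3.7] w 31.6
```

View pics/w10.png

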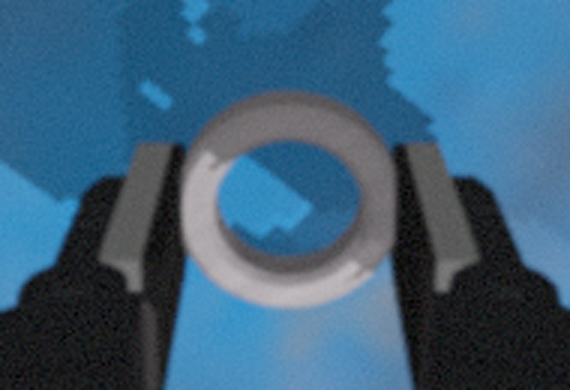

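Request:
play_rows(plan=[[0,0,8,0,0,0,-0.6],[0,0,25,0,0,0,-0.6],[0,0,38,0,0,0,-0.6],[0,0,38,0,0,0,-0.6],[0,10,25,0,0,0,-0.6]])

```text
time_s: 19.28
eef_pos: [445.2, -39.0, 136.1]
ee_rot: [-0.006, 0.425, 0.905, -0.001]
force: [0.8, 0.0, -0.5]
grip_width: 0.372
```

Request:
play_rows(plan=[[3,33,10,0,0,0,-0.6],[4,35,0,0,0,0,-0.6],[4,35,0,0,0,0,-0.6],[4,35,0,0,0,0,-0.6],[4,35,0,0,0,0,-0.6]])

```text
time_s: 19.7
eef_pos: [467.0, 136.3, 157.1]
ee_rot: [0.003, 0.429, 0.903, 0.001]
force: [0.7, -0.6, 0.0]
grip_width: 0.37
```

Request:
play_rows(plan=[[4,35,0,0,0,0,-0.6],[4,20,0,0,0,0,-0.6],[0,0,0,0,0,0,-0.6],[0,0,0,0,0,0,-0.6]])

```text
time_s: 20.03
eef_pos: [474.0, 200.3, 159.2]
ee_rot: [0.003, 0.426, 0.905, 0.002]
force: [-0.1, -0.8, -0.9]
grip_width: 0.374
```

```bash
python3 - <<'E'
from h import *
optics.capture("wrist");togo(476.9,214.7,130)
E
```

```text
TCP [474.1 199.9 159.2] go [  2.8  14.8 -29.2] rv [-0.0016  0.0079  0.0042] F [-0.7  0.4 -0.4] w 31.7
```

Request:
play_rows(plan=[[2,8,-8,-0.001,0.004,0.002,-0.6],[1,7,-10,-0.001,0.004,0.002,-0.6],[0,0,-8,0,0,0,-0.6],[0,0,0,0,0,0,-0.6],[0,0,0,0,0,0,-0.6]])

```text
time_s: 20.5
eef_pos: [477.2, 213.1, 130.2]
ee_rot: [-0.001, 0.426, 0.905, -0.001]
force: [0.0, 0.8, -0.2]
grip_width: 0.374
```

```bash
python3 - <<'E'
from h import *
optics.capture("wrist");togo(476.9,214.7,126)
E
```

```text
TCP [477.1 213.  130.2] go [-0.2  1.7 -4.2] rv [ 0.0015 -0.0026  0.0044] F [-0.   0.5 -0.9] w 31.5
```

Request:
play_rows(plan=[[-0.2,1.8,-1,0.0015,-0.0025,0.004,-0.6],[0,0,-0.5,0,0,0,-0.6],[0,0,-0.5,0,0,0,-0.6]])

```text
time_s: 20.8
eef_pos: [477.2, 214.4, 128.4]
ee_rot: [0.0, 0.425, 0.905, 0.0]
force: [-0.9, 0.6, 0.4]
grip_width: 0.374
```

```bash
python3 - <<'E'
from h import *
c=optics.capture("wrist");togo(476.9,214.7,115)
crop(c,240,190,150,130,4,"w11.png");print(proj(c,[476.7,215.1,122]))
E
```

```text
TCP [477.1 214.4 128.3] go [ -0.2   0.3 -13.3] rv [-0.0003  0.0006  0.0011] F [ 0.3 -1.5 -0.1] w 31.6
[315.74083672 257.02788696]
```

View pics/w11.png

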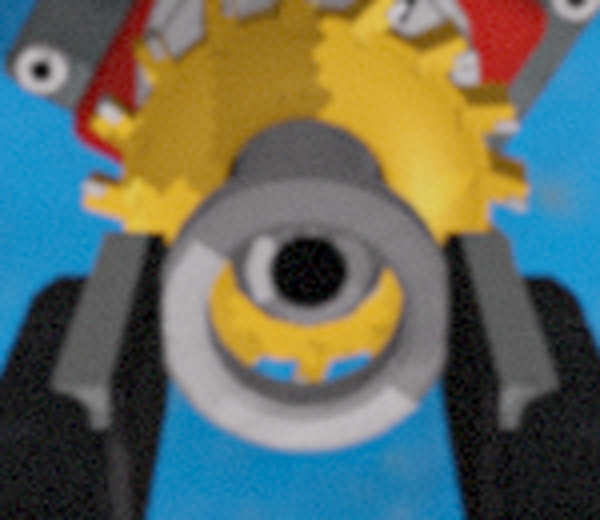

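Request:
play_rows(plan=[[-0.2,0.3,-4,0,0,0.001,-0.6],[0,0,-4,0,0,0,-0.6],[0,0,-3,0,0,0,-0.6]])

```text
time_s: 21.1
eef_pos: [477.4, 214.7, 117.4]
ee_rot: [0.001, 0.424, 0.906, 0.001]
force: [-0.2, 0.2, -0.4]
grip_width: 0.37
```

Request:
play_rows(plan=[[0,0,-3,0,0,0,-0.6],[0,0,-3,0,0,0,-0.6]])

```text
time_s: 21.27
eef_pos: [477.2, 214.7, 110.5]
ee_rot: [0.001, 0.424, 0.906, 0.001]
force: [0.5, -0.0, 0.8]
grip_width: 0.373
```

```bash
python3 - <<'E'
from h import *
c=optics.capture("wrist");togo(476.9,214.7,98.1)
E
```

```text
TCP [477.  214.6 109.9] go [ -0.1   0.1 -11.8] rv [-0.0004  0.0015  0.    ] F [ 0.1 -0.1 -1.4] w 31.9
```

Request:
play_rows(plan=[[0,0,-4,0,0,0,-0.6],[0,0,-3,0,0,0,-0.6]])

```text
time_s: 21.48
eef_pos: [477.2, 214.6, 102.6]
ee_rot: [0.001, 0.424, 0.906, 0.001]
force: [0.3, 0.8, -1.3]
grip_width: 0.374
```

Request:
play_rows(plan=[[0,0,-2,0,0,0,-0.6]])

```text
time_s: 21.57
eef_pos: [477.1, 214.6, 100.1]
ee_rot: [0.001, 0.424, 0.906, 0.001]
force: [0.5, -0.5, -0.3]
grip_width: 0.371
```

Request:
play_rows(plan=[[0,0,-1,0,0,0,-0.6]])

```text
time_s: 21.65
eef_pos: [477.0, 214.6, 98.7]
ee_rot: [0.001, 0.424, 0.906, 0.0]
force: [0.0, -0.5, -0.9]
grip_width: 0.373
```

Request:
play_rows(plan=[[0,0,-1,0,0,0,-0.6]])

```text
time_s: 21.73
eef_pos: [477.2, 214.6, 97.9]
ee_rot: [0.001, 0.424, 0.906, 0.0]
force: [-4.3, -1.4, 14.4]
grip_width: 0.367
```

Request:
play_rows(plan=[[0,0,-1,0,0,0,-0.6]])

```text
time_s: 21.82
eef_pos: [477.2, 214.6, 97.9]
ee_rot: [0.001, 0.424, 0.906, 0.0]
force: [-6.9, -2.9, 17.2]
grip_width: 0.369
```

Request:
play_rows(plan=[[0,0,0,0,0,0,-0.1],[0,0,0,0,0,0,0.5],[0,0,0,0,0,0,1],[0,0,6,0,0,0,1],[0,0,20,0,0,0,1]])

```text
time_s: 22.23
eef_pos: [475.7, 214.3, 122.2]
ee_rot: [-0.001, 0.424, 0.906, -0.001]
force: [0.3, 0.1, 0.9]
grip_width: 0.985
```

Request:
play_rows(plan=[[0,0,30,0,0,0,1],[0,-15,20,0,0,0,1],[0,-30,0,0,0,0,1],[0,-38,0,0,0,0,1],[0,-38,0,0,0,0,1]])

```text
time_s: 22.65
eef_pos: [476.2, 94.9, 180.0]
ee_rot: [0.002, 0.42, 0.908, 0.001]
force: [1.0, -0.5, 0.0]
grip_width: 0.997
```

Request:
play_rows(plan=[[0,-38,0,0,0,0,1],[0,-38,0,0,0,0,1],[1,-38,0,0,0,0,1],[1,-38,0,0,0,0,1],[1,-38,0,0,0,0,1]])

```text
time_s: 23.07
eef_pos: [477.7, -103.5, 183.3]
ee_rot: [0.004, 0.419, 0.908, 0.002]
force: [1.5, 0.2, -0.2]
grip_width: 1.0
```

Request:
play_rows(plan=[[1,-38,0,0,0,0,1],[1,-38,-10,0,0,0,1],[0,-30,-20,0,0,0,1],[0,-15,-20,0,0,0,1],[0,0,-10,0,0,0,1]])

```text
time_s: 23.48
eef_pos: [479.4, -238.8, 126.1]
ee_rot: [0.009, 0.422, 0.907, 0.0]
force: [-0.0, 0.5, -1.0]
grip_width: 1.0
```

Request:
play_rows(plan=[[0,0,0,0,0,0,1]])

```text
time_s: 23.57
eef_pos: [478.5, -238.7, 124.4]
ee_rot: [0.008, 0.423, 0.906, 0.001]
force: [-0.1, 1.1, 0.6]
grip_width: 0.999
```

```bash
python3 - <<'E'
from h import *
c=optics.capture("wrist");togo(485,-284,60);h,s,v=hsv(c)
u,w=proj(c,[485,-284,8]).astype(int);print(u,w)
for t in (70,90,110):
  print(locate(c,(v<t+20)&(s<t),485,-284,63,8))
E
```

```text
TCP [ 478.9 -238.5  125.4] go [  6.1 -45.5 -65.4] rv [ 0.0061  0.0155 -0.0038] F [-0.3  0.1  0. ] w 84.9
285 240
(array([ 483.10284178, -286.68640648]), array([282.2630699 , 239.07297456]), 0.8739790296385886)
(array([ 482.15456217, -286.85416281]), array([281.26380537, 238.55508391]), 1.003321334607023)
(array([ 485.42208046, -290.1298575 ]), array([281.89908867, 243.51142333]), 1.2613914827751107)
```

Request:
play_rows(plan=[[1,-12,-20,0.003,0.008,-0.002,1],[1,-18,-20,0.003,0.008,-0.002,1],[1,-18,-20,0,0,0,1],[0,0,-10,0,0,0,1],[0,0,0,0,0,0,1]])

```text
time_s: 24.03
eef_pos: [486.0, -283.3, 60.1]
ee_rot: [0.004, 0.421, 0.907, -0.001]
force: [-0.1, 0.4, -0.3]
grip_width: 1.0
```

```bash
python3 - <<'E'
from h import *
c=optics.capture("wrist");h,s,v=hsv(c);v[:,:225]=255;v[:,405:]=255
u,w=proj(c,[483,-286.8,8]).astype(int);print(u,w)
for t in (60,70,80,90):
  p=locate(c,(v<t+20)&(s<t),483,-286.8,63,8);print(p)
togo(483,-286.8,40)
E
```

```text
308 226
(array([ 489.31722058, -292.71253654]), array([309.84175882, 235.75908373]), 0.08494635775820816)
(array([ 483.03548531, -286.6320385 ]), array([308.39993961, 223.06783926]), 0.8626234347049512)
(array([ 479.72034929, -284.3590738 ]), array([306.6632846 , 217.31024704]), 1.0193127818928955)
(array([ 478.34795455, -283.86545641]), array([305.48128445, 215.41979877]), 1.105927626764589)
TCP [ 486.4 -283.5   61.1] go [ -3.4  -3.3 -21.1] rv [ 0.0062  0.0076 -0.0078] F [-0.3 -0.2  0.6] w 84.9
```

```bash
cat >> h.py <<'E'
def bore(c,mask,x,y,z0,h):
    """visible through-hole component nearest the guess; intersection of top and bottom bore circles is centred midway"""
    u=proj(c,[x,y,z0+h/2]);n,l,st,ce=cv2.connectedComponentsWithStats(mask.astype(np.uint8),connectivity=4)
    r=np.linalg.norm(ce-u,axis=1)+1e4*((st[:,4]<100)|(st[:,4]>4000));k=r.argmin()
    return ray(c,*ce[k],z0+h/2),ce[k],st[k]
E
python3 - <<'E'
from h import *
c=optics.capture("wrist");h,s,v=hsv(c)
for t in(80,100,120): print(bore(c,(s>t)&(h>90)&(h<125),483,-286.7,0,8))
E
```

```text
(array([ 483.99989302, -287.52811875,    4.        ]), array([308.5202086 , 224.71447197]), array([292, 210,  35,  31, 767], dtype=int32))
(array([ 479.41469355, -288.647317  ,    4.        ]), array([301.89028213, 221.62382445]), array([293, 211,  23,  26, 319], dtype=int32))
(array([ 540.07654075, -319.33087978,    4.        ]), array([341.04587156, 306.28899083]), array([333, 295,  17,  24, 218], dtype=int32))
```

Request:
play_rows(plan=[[-2.7,-3.7,0,0.006,0.0075,-0.0075,1],[0,0,-10,0,0,0,0.65],[0,0,-12,0,0,0,0.65],[0,0,-10,0,0,0,0.65],[0,0,0,0,0,0,0.65]])

```text
time_s: 24.55
eef_pos: [485.6, -286.0, 31.7]
ee_rot: [0.003, 0.423, 0.906, -0.001]
force: [-0.7, 0.4, -1.3]
grip_width: 0.825
```

```bash
python3 - <<'E'
from h import *
c=optics.capture("wrist");h,s,v=hsv(c)
for t in(70,80): p=bore(c,(s>t)&(h>90)&(h<125),483.7,-287.3,0,8);print(p)
togo(*p[0][:2],0)
E
```

```text
(array([ 484.43486383, -287.57245242,    4.        ]), array([312.05283019, 241.99150943]), array([ 292,  226,   41,   34, 1060], dtype=int32))
(array([ 484.05697017, -287.55943828,    4.        ]), array([311.54508197, 241.57172131]), array([293, 226,  40,  34, 976], dtype=int32))
TCP [ 485.9 -286.2   32.5] go [ -1.8  -1.4 -32.5] rv [ 0.0055  0.006  -0.003 ] F [-0.1 -0.4 -0.1] w 70.5
```

Request:
play_rows(plan=[[-1.6,-1.4,0,0.0055,0.006,-0.003,0.65],[0,0,-7,0,0,0,0.65],[0,0,-8,0,0,0,0.65],[0,0,-7,0,0,0,0.65],[0,0,-3,0,0,0,0.65]])

```text
time_s: 25.02
eef_pos: [484.5, -288.1, 5.9]
ee_rot: [0.0, 0.424, 0.906, -0.0]
force: [0.1, -1.2, 0.8]
grip_width: 0.822
```

```bash
python3 - <<'E'
from h import *
c=optics.capture("wrist");h,s,v=hsv(c)
for t in(70,80): p=bore(c,(s>t)&(h>90)&(h<125),483.7,-287.3,0,8);print(p)
togo(*p[0][:2],-4.5)
E
```

```text
(array([ 484.49675647, -287.57033354,    4.        ]), array([316.3219076 , 261.99105812]), array([ 293,  244,   48,   38, 1342], dtype=int32))
(array([ 483.92888578, -287.51539426,    4.        ]), array([315.4875208 , 261.22462562]), array([ 294,  244,   47,   37, 1202], dtype=int32))
TCP [ 484.3 -288.     5.6] go [ -0.4   0.4 -10.1] rv [-0.0001  0.      0.0005] F [-0.5  0.9 -0.4] w 69.9
```

Centred. Lower to TCP z ≈ −4.5 and close.

Request:
play_rows(plan=[[0,0.3,-4,0,0,0,0.65],[0,0,-3,0,0,0,0.65],[0,0,-2,0,0,0,0.65]])

```text
time_s: 25.32
eef_pos: [484.4, -287.7, -4.1]
ee_rot: [0.0, 0.424, 0.906, -0.0]
force: [0.2, 0.0, -0.5]
grip_width: 0.823
```

Request:
play_rows(plan=[[0,0,-0.3,0,0,0,0.4],[0,0,-0.3,0,0,0,0.2],[0,0,-0.3,0,0,0,0.2],[0,0,-0.3,0,0,0,0.2],[0,0,-0.2,0,0,0,0.2]], grip_force=40)

```text
time_s: 25.73
eef_pos: [484.5, -287.7, -4.1]
ee_rot: [0.0, 0.424, 0.906, -0.0]
force: [-2.1, 0.8, 2.4]
grip_width: 0.704
```

```bash
python3 - <<'E'
from h import *
c=optics.capture("wrist");h,s,v=hsv(c);x=sense()["eef_pos"]
for t in(70,80): p=bore(c,(s>t)&(h>90)&(h<125),483.7,-287.3,0,8);print(p,p[0]-x)
togo(*p[0][:2],-4)
E
```

```text
(array([ 484.50570713, -287.74117465,    4.        ]), array([315.46024259, 273.05458221]), array([ 291,  254,   50,   40, 1484], dtype=int32)) [-0.01534279 -0.04775319  8.12242586]
(array([ 483.98032807, -287.7108731 ,    4.        ]), array([314.60993976, 272.33960843]), array([ 291,  254,   50,   39, 1328], dtype=int32)) [-0.54072186 -0.01745165  8.12242586]
TCP [ 484.5 -287.7   -4.1] go [-0.5 -0.   0.1] rv [0.0003 0.0002 0.0004] F [-1.7  0.9  3.7] w 59.9
```

Request:
play_rows(plan=[[0,0,8,0,0,0,0.2],[0,0,25,0,0,0,0.2],[0,0,40,0,0,0,0.2],[0,0,40,0,0,0,0.2],[0,10,30,0,0,0,0.2]])

```text
time_s: 26.2
eef_pos: [480.5, -275.2, 137.8]
ee_rot: [-0.007, 0.425, 0.905, 0.002]
force: [0.3, 0.1, -1.0]
grip_width: 0.707
```

Request:
play_rows(plan=[[0,30,10,0,0,0,0.2],[0,38,0,0,0,0,0.2],[0,38,0,0,0,0,0.2],[0,38,0,0,0,0,0.2],[0,38,0,0,0,0,0.2]])

```text
time_s: 26.62
eef_pos: [481.9, -93.8, 158.5]
ee_rot: [0.003, 0.429, 0.903, 0.0]
force: [0.7, 0.1, -1.9]
grip_width: 0.705
```

Request:
play_rows(plan=[[0,38,0,0,0,0,0.2],[0,38,0,0,0,0,0.2],[0,38,0,0,0,0,0.2],[0,38,0,0,0,0,0.2],[0,38,0,0,0,0,0.2]])

```text
time_s: 27.03
eef_pos: [479.8, 105.4, 160.9]
ee_rot: [0.004, 0.43, 0.903, 0.001]
force: [0.2, -0.7, -1.7]
grip_width: 0.705
```

Request:
play_rows(plan=[[0,38,0,0,0,0,0.2],[0,30,0,0,0,0,0.2],[0,15,0,0,0,0,0.2],[0,0,0,0,0,0,0.2],[0,0,0,0,0,0,0.2]])

```text
time_s: 27.45
eef_pos: [477.1, 199.6, 162.4]
ee_rot: [0.005, 0.426, 0.905, 0.002]
force: [-0.3, -1.2, -2.2]
grip_width: 0.702
```

```bash
python3 - <<'E'
from h import *
optics.capture("wrist");togo(476.7,215.0,132)
E
```

```text
TCP [477.2 199.3 162.5] go [ -0.5  15.7 -30.5] rv [0.     0.0099 0.0045] F [-0.7 -0.  -2.1] w 59.8
```

Request:
play_rows(plan=[[0,8,-8,0,0.005,0.002,0.2],[0,7,-10,0,0.005,0.002,0.2],[0,1,-8,0,0,0,0.2],[0,0,0,0,0,0,0.2],[0,0,0,0,0,0,0.2]])

```text
time_s: 27.92
eef_pos: [477.5, 213.1, 133.1]
ee_rot: [-0.001, 0.426, 0.905, -0.001]
force: [0.7, -0.5, -1.5]
grip_width: 0.704
```

```bash
python3 - <<'E'
from h import *
optics.capture("wrist");togo(476.7,215.0,129)
E
```

```text
TCP [477.4 213.  133.1] go [-0.7  2.  -4.1] rv [ 0.0009 -0.0028  0.0054] F [-0.5 -0.3 -2. ] w 59.8
```

Request:
play_rows(plan=[[-0.7,2.1,-1,0.001,-0.003,0.005,0.2],[0,0,-1,0,0,0,0.2],[0,0,-1,0,0,0,0.2]])

```text
time_s: 28.22
eef_pos: [477.1, 214.8, 130.4]
ee_rot: [0.001, 0.424, 0.905, 0.0]
force: [-0.4, 0.2, -2.9]
grip_width: 0.706
```

```bash
python3 - <<'E'
from h import *
optics.capture("wrist");togo(476.7,215.0,120)
E
```

```text
TCP [477.  214.7 130.2] go [ -0.3   0.3 -10.2] rv [-0.0003  0.0011  0.0008] F [ 0.   0.2 -2.7] w 60.2
```

Request:
play_rows(plan=[[-0.4,0.3,-4,0,0.001,0.001,0.2],[0,0,-4,0,0,0,0.2]])

```text
time_s: 28.43
eef_pos: [477.0, 215.1, 122.6]
ee_rot: [0.001, 0.424, 0.906, 0.001]
force: [0.4, 0.5, -1.0]
grip_width: 0.7
```

Request:
play_rows(plan=[[0,0,-3,0,0,0,0.2],[0,0,-3,0,0,0,0.2]])

```text
time_s: 28.6
eef_pos: [477.0, 215.1, 115.7]
ee_rot: [0.001, 0.424, 0.906, 0.001]
force: [0.3, -0.4, -0.2]
grip_width: 0.708
```

```bash
python3 - <<'E'
from h import *
optics.capture("wrist");togo(476.7,215.0,101.9)
E
```

```text
TCP [476.6 215.  115.1] go [  0.1   0.  -13.2] rv [-0.0004  0.0007 -0.0002] F [-0.6 -0.9 -3. ] w 60.0
```

Request:
play_rows(plan=[[0,0,-3,0,0,0,0.2],[0,0,-3,0,0,0,0.2]])

```text
time_s: 28.82
eef_pos: [476.8, 215.0, 108.7]
ee_rot: [0.0, 0.424, 0.906, 0.0]
force: [0.3, -0.0, -1.5]
grip_width: 0.7
```

Request:
play_rows(plan=[[0,0,-2.5,0,0,0,0.2]])

```text
time_s: 28.9
eef_pos: [476.7, 215.0, 105.9]
ee_rot: [0.0, 0.424, 0.906, 0.0]
force: [0.2, -0.2, -1.7]
grip_width: 0.701
```

Request:
play_rows(plan=[[0,0,-1.5,0,0,0,0.2]])

```text
time_s: 28.98
eef_pos: [476.6, 215.0, 103.9]
ee_rot: [0.0, 0.424, 0.906, 0.0]
force: [0.3, 0.9, -2.1]
grip_width: 0.704
```

Request:
play_rows(plan=[[0,0,-1,0,0,0,0.2]])

```text
time_s: 29.07
eef_pos: [476.6, 215.0, 102.7]
ee_rot: [0.0, 0.424, 0.906, 0.0]
force: [-0.1, -0.3, -1.2]
grip_width: 0.704
```

Request:
play_rows(plan=[[0,0,-1,0,0,0,0.2]])

```text
time_s: 29.15
eef_pos: [476.7, 215.0, 101.7]
ee_rot: [0.0, 0.424, 0.906, 0.0]
force: [-3.6, -1.5, 11.7]
grip_width: 0.705
```

Request:
play_rows(plan=[[0,0,-1,0,0,0,0.2]])

```text
time_s: 29.23
eef_pos: [476.8, 215.0, 101.7]
ee_rot: [0.0, 0.424, 0.906, 0.0]
force: [-6.5, -2.1, 16.3]
grip_width: 0.702
```

Request:
play_rows(plan=[[0,0,0,0,0,0,0.5],[0,0,0,0,0,0,1],[0,0,0,0,0,0,1],[0,0,6,0,0,0,1],[0,0,20,0,0,0,1]])

```text
time_s: 29.65
eef_pos: [475.8, 214.7, 126.6]
ee_rot: [-0.001, 0.424, 0.906, -0.001]
force: [-0.5, 0.7, -0.9]
grip_width: 0.997
```

Request:
play_rows(plan=[[0,0,25,0,0,0,1],[0,-10,15,0,0,0,1],[-1,-25,0,0,0,0,1],[-2,-35,0,0,0,0,1],[-2,-35,0,0,0,0,1]])

```text
time_s: 30.07
eef_pos: [472.0, 111.5, 174.3]
ee_rot: [0.003, 0.42, 0.907, 0.002]
force: [-0.4, 0.4, -0.5]
grip_width: 0.998
```

Request:
play_rows(plan=[[-2,-25,0,0,0,0,1],[-1,-10,-20,0,0,0,1],[0,0,-30,0,0,0,1],[0,0,-20,0,0,0,1],[0,0,0,0,0,0,1]])

```text
time_s: 30.48
eef_pos: [470.2, 68.6, 106.7]
ee_rot: [0.007, 0.423, 0.906, 0.003]
force: [-0.2, -0.4, -0.4]
grip_width: 0.998
```

```bash
python3 - <<'E'
from h import *
c=optics.capture("wrist");h,s,v=hsv(c)
m=((h<16)|(h>174))&(s>90)&(v>70)
print(locate(c,m,468,62,40,12),proj(c,[468,62,12]))
print(bore(c,(s>100)&(h>90)&(h<125),468,62,0,12))
togo(468,62,50)
crop(c,180,100,260,190,3,"w12.png")
E
```

```text
(array([467.48730101,  62.96285754]), array([306.51700024, 205.75484286]), 0.9034737539517287) [306.18156082 209.38852823]
(array([467.61611978,  62.8751584 ,   6.        ]), array([306.64128257, 205.78957916]), array([293, 194,  28,  24, 499], dtype=int32))
TCP [471.   68.7 108.3] go [ -3.   -6.7 -58.3] rv [ 0.001   0.0178 -0.002 ] F [0.8 1.1 0.5] w 84.9
```

Request:
play_rows(plan=[[-3.4,-5.8,0,0.001,0.018,-0.002,1],[0,0,-20,0,0,0,1],[0,0,-25,0,0,0,0.4],[0,0,-20,0,0,0,0.4],[0,0,0,0,0,0,0.4]])

```text
time_s: 30.95
eef_pos: [471.7, 61.9, 49.4]
ee_rot: [0.004, 0.423, 0.906, 0.001]
force: [-0.2, 0.8, -0.5]
grip_width: 0.699
```

```bash
python3 - <<'E'
from h import *
c=optics.capture("wrist");h,s,v=hsv(c)
m=((h<16)|(h>174))&(s>90)&(v>70)
p=locate(c,m,468,62,40,12);print(p)
print(bore(c,(s>100)&(h>90)&(h<125),468,62,0,12))
togo(*p[0],4)
E
```

```text
(array([467.47838936,  62.87156462]), array([310.60722294, 225.60416965]), 0.9192813971590118)
(array([467.52279971,  62.94169495,   6.        ]), array([310.79467681, 225.2991128 ]), array([293, 211,  36,  29, 789], dtype=int32))
TCP [472.7  61.9  51.1] go [ -5.2   1.  -47.1] rv [ 0.0017  0.0117 -0.002 ] F [ 1.  -0.1 -0. ] w 59.3
```

Request:
play_rows(plan=[[-5.2,1,0,0.002,0.012,-0.002,0.4],[-0.5,0,-10,0,0.002,0,0.4],[-0.5,0,-12,0,0.002,0,0.4],[-0.5,0,-10,0,0.001,0,0.4],[0,0,0,0,0,0,0.4]])

```text
time_s: 31.42
eef_pos: [468.6, 62.7, 22.3]
ee_rot: [0.001, 0.424, 0.906, 0.0]
force: [0.5, -0.5, -0.3]
grip_width: 0.701
```

```bash
python3 - <<'E'
from h import *
c=optics.capture("wrist");h,s,v=hsv(c)
m=((h<16)|(h>174))&(s>90)&(v>70)
p=locate(c,m,468,62,40,12);print(p)
print(bore(c,(s>100)&(h>90)&(h<125),468,62,0,12))
togo(*p[0],0)
E
```

```text
(array([467.49556922,  62.81635132]), array([314.04831128, 249.10584364]), 0.9207686314866061)
(array([467.61491748,  63.04636602,   6.        ]), array([314.52674897, 248.54835391]), array([294, 233,  42,  32, 972], dtype=int32))
TCP [468.9  62.6  22.9] go [ -1.4   0.2 -22.9] rv [ 0.0007  0.0026 -0.0007] F [ 0.1  0.2 -0.4] w 59.5
```

Request:
play_rows(plan=[[-1.4,0.2,-4,0.001,0.003,-0.001,0.4],[-0.2,0,-6,0,0.001,0,0.4],[-0.2,0,-6,0,0.001,0,0.3],[0,0,-3,0,0,0,0.3]])

```text
time_s: 31.8
eef_pos: [467.6, 62.8, 3.1]
ee_rot: [-0.001, 0.424, 0.906, -0.0]
force: [0.5, -0.5, -0.8]
grip_width: 0.648
```

Request:
play_rows(plan=[[0,0,-1.5,0,0,0,0.2]])

```text
time_s: 31.88
eef_pos: [467.4, 62.9, 0.9]
ee_rot: [-0.001, 0.424, 0.906, -0.0]
force: [-0.6, -0.3, -0.3]
grip_width: 0.603
```

```bash
python3 - <<'E'
from h import *
c=optics.capture("wrist");h,s,v=hsv(c)
m=((h<16)|(h>174))&(s>90)&(v>70)
p=locate(c,m,468,62,40,12);print(p)
togo(*p[0],0)
E
```

```text
(array([467.51033794,  62.80751407]), array([315.65245012, 270.43822237]), 0.9238450705834322)
TCP [467.2  62.9   0.8] go [ 0.3 -0.1 -0.8] rv [-0.0003 -0.0025  0.0003] F [ 0.4 -0.4 -0.3] w 51.0
```

Request:
play_rows(plan=[[0.3,0,-0.5,0,-0.002,0,-0.1],[0,0,-0.3,0,0,0,-0.5],[0,0,-0.3,0,0,0,-0.5],[0,0,-0.2,0,0,0,-0.5],[0,0,-0.2,0,0,0,-0.5]], grip_force=35)

```text
time_s: 32.35
eef_pos: [467.7, 62.9, 0.3]
ee_rot: [0.0, 0.424, 0.906, 0.0]
force: [-0.4, 0.5, 3.3]
grip_width: 0.442
```

```bash
python3 - <<'E'
from h import *
c=optics.capture("wrist");h,s,v=hsv(c);x=sense()["eef_pos"]
m=((h<16)|(h>174))&(s>90)&(v>70)
p=locate(c,m,468,62,40,12);print(p,p[0]-x[:2])
print(bore(c,(s>100)&(h>90)&(h<125),468,62,0,12)[0]-x)
togo(*p[0],0)
E
```

```text
(array([467.74436334,  62.81867157]), array([315.59415878, 271.05139175]), 0.9351718948486143) [ 0.04267515 -0.01835788]
[-0.06237935  0.29871217  5.69717316]
TCP [4.677e+02 6.280e+01 3.000e-01] go [ 0.  -0.  -0.3] rv [-0.0001  0.0001  0.    ] F [-1.6 -0.5  4.4] w 37.4
```

Request:
play_rows(plan=[[0,0,8,0,0,0,-0.5],[0,0,25,0,0,0,-0.5],[0,0,40,0,0,0,-0.5],[0,0,40,0,0,0,-0.5],[0,0,35,0,0,0,-0.5]])

```text
time_s: 32.82
eef_pos: [462.6, 63.3, 148.9]
ee_rot: [-0.007, 0.424, 0.906, -0.002]
force: [1.0, -0.3, 0.1]
grip_width: 0.443
```

Request:
play_rows(plan=[[1,20,10,0,0,0,-0.5],[2,33,0,0,0,0,-0.5],[2,33,0,0,0,0,-0.5],[2,30,0,0,0,0,-0.5],[1,15,0,0,0,0,-0.5]])

```text
time_s: 33.23
eef_pos: [474.3, 196.7, 172.2]
ee_rot: [0.003, 0.427, 0.904, 0.002]
force: [0.1, 0.2, -0.6]
grip_width: 0.444
```

Request:
play_rows(plan=[[0,0,0,0,0,0,-0.5],[0,0,0,0,0,0,-0.5]])

```text
time_s: 33.4
eef_pos: [473.8, 199.6, 172.9]
ee_rot: [0.003, 0.425, 0.905, 0.003]
force: [0.1, -0.7, 0.1]
grip_width: 0.443
```

```bash
python3 - <<'E'
from h import *
optics.capture("wrist");togo(476.7,215.0,132)
E
```

```text
TCP [473.9 199.2 173. ] go [  2.8  15.8 -41. ] rv [-0.0027  0.0079  0.0036] F [ 0.4  0.6 -1.7] w 37.6
```

Request:
play_rows(plan=[[1.5,8,-10,-0.001,0.004,0.002,-0.5],[1,8,-12,-0.001,0.004,0.002,-0.5],[0,1,-10,0,0,0,-0.5],[0,0,-5,0,0,0,-0.5],[0,0,0,0,0,0,-0.5]])

```text
time_s: 33.87
eef_pos: [476.4, 214.7, 131.3]
ee_rot: [-0.001, 0.426, 0.905, -0.001]
force: [0.1, 0.0, -1.2]
grip_width: 0.441
```

```bash
python3 - <<'E'
from h import *
optics.capture("wrist");togo(476.7,215.0,130)
E
```

```text
TCP [476.5 214.6 131.7] go [ 0.2  0.4 -1.7] rv [ 0.0004 -0.0026  0.0034] F [ 0.4 -0.4 -0. ] w 37.3
```

Request:
play_rows(plan=[[0.3,0.4,-1,0,-0.003,0.003,-0.5],[0,0,-1,0,0,0,-0.5]])

```text
time_s: 34.08
eef_pos: [477.0, 214.6, 129.7]
ee_rot: [0.0, 0.424, 0.905, -0.0]
force: [-0.1, 0.1, -0.6]
grip_width: 0.442
```

```bash
python3 - <<'E'
from h import *
c=optics.capture("wrist");togo(476.7,215.0,120);x=sense()["eef_pos"]
h,s,v=hsv(c);m=((h<16)|(h>174))&(s>90)&(v>70);m[:215]=0
p=locate(c,m,*x[:2],40,12,x[2]-.3);print(p,p[0]-x[:2])
E
```

```text
TCP [477.  214.6 129.7] go [-0.3  0.4 -9.7] rv [0.0004 0.0008 0.0009] F [-0.1  0.3 -1.7] w 37.7
(array([476.90046582, 214.82549482]), array([315.5710356 , 270.46359223]), 0.950603810822433) [-0.12753517  0.19501678]
```

Request:
play_rows(plan=[[-0.3,0.3,-3,0,0.001,0.001,-0.5],[0,0,-3,0,0,0,-0.5]])

```text
time_s: 34.3
eef_pos: [477.3, 214.9, 124.4]
ee_rot: [0.001, 0.424, 0.906, 0.0]
force: [-0.6, 0.6, -0.3]
grip_width: 0.441
```

Request:
play_rows(plan=[[0,0,-2,0,0,0,-0.5]])

```text
time_s: 34.38
eef_pos: [477.3, 214.9, 122.2]
ee_rot: [0.001, 0.424, 0.906, 0.0]
force: [-0.4, 0.1, -0.5]
grip_width: 0.444
```

Request:
play_rows(plan=[[0,0,-1.5,0,0,0,-0.5]])

```text
time_s: 34.47
eef_pos: [477.3, 214.8, 120.4]
ee_rot: [0.001, 0.424, 0.906, 0.0]
force: [0.1, 0.7, -0.2]
grip_width: 0.445
```

Request:
play_rows(plan=[[0,0,-1.5,0,0,0,-0.5]])

```text
time_s: 34.55
eef_pos: [477.3, 214.8, 118.8]
ee_rot: [0.001, 0.424, 0.906, 0.0]
force: [-0.5, -0.5, -0.1]
grip_width: 0.441
```

Request:
play_rows(plan=[[0,0,-1,0,0,0,-0.5]])

```text
time_s: 34.63
eef_pos: [477.2, 214.8, 117.6]
ee_rot: [0.001, 0.424, 0.906, 0.0]
force: [-0.7, 0.7, -0.4]
grip_width: 0.439
```

Request:
play_rows(plan=[[-0.3,0.1,-1,0,0,0,-0.5]])

```text
time_s: 34.72
eef_pos: [476.9, 214.9, 116.5]
ee_rot: [0.001, 0.424, 0.906, 0.0]
force: [0.2, -0.3, -1.0]
grip_width: 0.443
```

Request:
play_rows(plan=[[0,0,-1,0,0,0,-0.5]])

```text
time_s: 34.8
eef_pos: [476.9, 214.9, 115.4]
ee_rot: [0.001, 0.424, 0.906, 0.0]
force: [0.8, -0.3, -0.9]
grip_width: 0.443
```

Request:
play_rows(plan=[[0,0,-0.8,0,0,0,-0.5]])

```text
time_s: 34.88
eef_pos: [476.9, 214.9, 114.5]
ee_rot: [0.001, 0.424, 0.906, 0.0]
force: [-0.2, 0.6, -1.3]
grip_width: 0.442
```

Request:
play_rows(plan=[[0,0,-0.8,0,0,0,-0.5]])

```text
time_s: 34.97
eef_pos: [477.0, 214.9, 114.2]
ee_rot: [0.001, 0.424, 0.906, 0.0]
force: [-3.7, -1.4, 12.6]
grip_width: 0.442
```

Request:
play_rows(plan=[[0,0,-0.8,0,0,0,-0.5]])

```text
time_s: 35.05
eef_pos: [477.1, 214.9, 114.2]
ee_rot: [0.001, 0.424, 0.906, 0.0]
force: [-4.1, -1.9, 11.8]
grip_width: 0.447
```

Contact at exactly 114. Release, retreat, check.

Request:
play_rows(plan=[[0,0,0,0,0,0,0],[0,0,0,0,0,0,0.5],[0,0,0,0,0,0,1],[0,0,6,0,0,0,1],[0,0,20,0,0,0,1]])

```text
time_s: 35.47
eef_pos: [475.7, 214.6, 138.4]
ee_rot: [-0.001, 0.424, 0.906, -0.001]
force: [0.5, -0.0, -0.7]
grip_width: 0.994
```

Request:
play_rows(plan=[[0,0,30,0,0,0,1],[0,-15,25,0,0,0,1],[-20,-15,10,0,0,0,1],[-20,0,0,0,0,0,1],[0,0,0,0,0,0,1]])

```text
time_s: 35.88
eef_pos: [435.6, 183.8, 211.0]
ee_rot: [0.002, 0.424, 0.906, 0.001]
force: [-0.7, 0.1, 0.5]
grip_width: 1.003
```

Request:
play_rows(plan=[[-30,-20,10,0,0,0,1],[-35,-20,10,0,0,0,1],[-35,-20,0,0,0,0,1],[0,0,0,0,0,0,1],[0,0,0,0,0,0,1]])

```text
time_s: 36.3
eef_pos: [332.0, 122.0, 230.8]
ee_rot: [0.001, 0.423, 0.906, -0.0]
force: [-0.0, -0.1, -0.0]
grip_width: 1.0
```

```bash
python3 - <<'E'
from h import *
a=optics.capture("scene");b=optics.capture("wrist")
A=cv2.resize(a["img"][120:240,170:370],(800,480),interpolation=cv2.INTER_CUBIC)[:, :420]
u,v=proj(b,[476.7,215,110]).astype(int);print(u,v)
x0=max(0,min(u-60,520));y0=max(0,min(v-60,280))
B=cv2.resize(b["img"][y0:y0+120,x0:x0+90],(360,480),interpolation=cv2.INTER_CUBIC)
cv2.imwrite("pics/fin.png",np.hstack([A,B]));print(sense()["time_s"],sense()["eef_pos"])
t=optics.capture("top");cv2.imwrite("pics/topf.png",np.vstack([t["img"][50:310,20:500]]))
E
```

```text
518 221
36.4 [332.6575175  122.39585564 230.37163962]
```

View pics/fin.png

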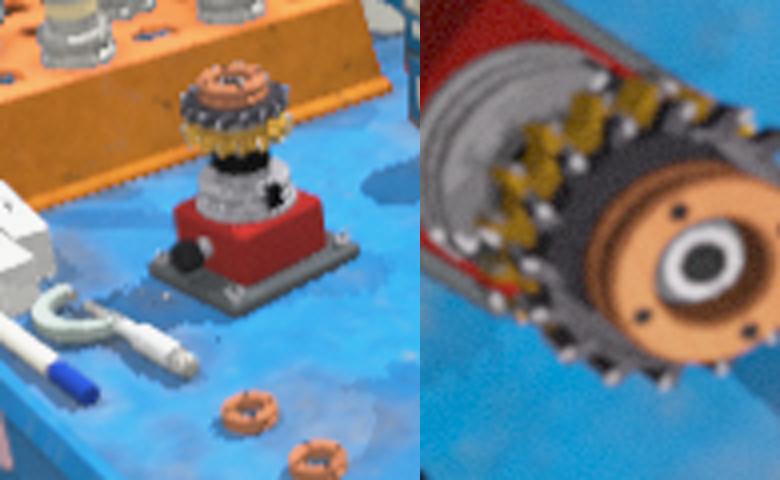

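View pics/topf.png

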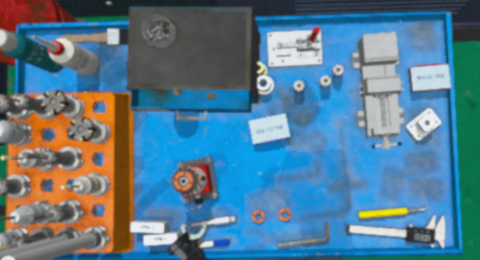

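The stack is complete and flat: copper collar on top, then dark cutter, bright ring, gold cutter and black spacer. The other things on the cart are where they were.

```bash
python3 -c "
from rig import ctrl;print(ctrl.finish_job())"
```

```text
the job is handed in; nothing more can be done
None
```

I built the full set on the arbor in the order asked: black spacer, gold cutter, bright spacer, dark cutter, and the 40 mm copper collar. I handed the job in at about 36 s.

- **Seating:** each part went on without jamming and was let go only once it was resting on the one below, with an upward force of about 11–17 N. The contact heights of the four parts above the first spacer matched the given undersides (90, 98, 106 and 114 mm) to within about 0.3 mm. I had no separate height figure for the black spacer; it stopped within about 0.5 mm of its expected height.
- **Final pictures:** these show the stack flat, with the robot clear of it. By eye, the bracket, box, collet and the two smaller look-alike collars stand where they did at the start. I did not measure them.
- **Disagreements:** some of my early position estimates differed by a few millimetres, and by up to 13 mm at the edge of the wrist image. I corrected each part from close views before gripping, and no final check failed.

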